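# Make up a metronome counterweight kit

## Robot

A 6-joint arm with a two-finger parallel gripper is mounted at the origin on the work surface. World frame = base frame: x ahead of the robot, y to its left, z up, the work surface at z = 0. Lengths are in m, angles in rad, forces in N, time in s.
With the tool pointing down it reaches from about 0.375 to 0.975 m from the base axis. Payload 3.8 kg.
Tool frame: the origin (TCP) lies midway between the tips of the shut fingers; the grasp point (between the pads) lies 19 mm behind it; z points along the fingers, y is the line along which they close (so a half turn about z gives the same grasp; the last joint's range is limited). The gripper opens to 85 mm and grips with 20 to 120 N. Pads are 22 mm wide; open, the fingers measure 114 mm over their backs; the gripper's body (76 mm by 85 mm) begins 54 mm behind the grasp point. The pads swing forward as they close: fully open they stand 13 mm farther back than shut.
Start: joints at [-1.237, 0.264, 1.604, -0, 1.274, -0.037], TCP at [0.245, -0.629, 0.231] pointing down, gripper open.
Joint ranges: [-2.63, 2.63], [-0.94, 2.18], [0.31, 2.57], [-1.31, 4.45], [0, 2.66], [-2.55, 2.55]. Speed limits (rad/s): [2.57, 2.57, 3.14, 3.14, 3.14, 3.14].

## Interface

Orientations are given as a rotation vector (axis times angle).
In Python, from workcell import bot, read_camera, camera_info, ticket gives the robot as it stands.
- The arm moves only by the tool servo_tool, never from a script. Its argument "targets" is a list of rows, each an object of numbers: "hand": the closure, from -1 (fully open) to 1 (shut); "x", "y", "z": the shift along the tool's x, y, z as a fraction of full scale; "roll": the turn about the tool's z as a fraction of full scale. In form: [{"hand": .., "x": .., "y": .., "z": .., "roll": ..}, ...]. A call has 1 to 10 rows; each row is the pose to reach, as a shift and turn from the pose commanded when the call began, along the tool's axes at that moment, turning the shorter way round; what a row does not reach only later rows make up. Full scale, the value 1, is 50 cm for a shift and 180 degrees for a turn. A row lasts 1/12 s, in which the tool goes at most 41.7 mm and 7.16 degrees, less where a joint would pass 70% of its speed; a pose out of reach is approached as far as the arm can. A call with a number of a shift or a turn outside -1 to 1 is refused whole. A call with a gripper value outside its range is refused whole. The fingers move at their own pace and stop on an object; "grip_force" is the grip in N (left out, the last holds). Time passes only in rows, so rows that repeat a pose let the fingers close. It gives the time, the measured TCP pose, the force, the opening and the grip force at its end, in the units of the state.
- bot.read_state(): the state, without advancing time (a new reading comes with each control period).
- read_camera(name): name is "side" or "top"; returns the picture (420x560x3 uint8, red, green, blue); there is no depth.
- camera_info(name): a dict with "fx", "fy", "cx", "cy" (pixels), "k1" (the pictures are not rectified: a ray, as slopes to the right and down, at radius r is drawn at 1 + k1 r^2 times it, then the intrinsics apply), "eye" and "orientation" of the camera in the world. Camera axes: x right, y down, z forward; pixel columns grow to the right and rows downward; lengths in m; the calibration is good to about 2 mm. A picture is of the moment at which its call begins. camera_info takes no time and is no camera call.
- ticket.finish_job(): hands the job in; it is judged then, once.
The state is a dict: "time": time; "q": joint angles; "joint_vel": joint speeds; "joint_torque": joint torques, N m; "tool_pos": TCP position; "tcp_rot": TCP orientation; "wrist_force": force on the tool from outside, world axes, zero at the start; "torque": the same for the moment, N m; "width": opening from 0.0 (shut) to 1.0 (fully open); "grip_force": force on a finger pad.
Only numpy, scipy, OpenCV 4.12 (cv2) and the standard library are available. Lean on these libraries where they do the work, as an engineer would, in place of code of your own. Each camera call takes 0.05 s, during which the arm holds its last target. There are 200 camera calls.

## Task

Slide the glass cover of the kit tray open, put exactly three of the chrome counterweights in the tray, and slide the cover fully shut again. Set one further weight down on the yellow-striped loading deck at the top of the chute, let go of it, and then push it down the chute until it rests against the brass stop. Put any weights left over on top of the blue ceramic turntable, and leave the case back, the pendulum rod and the lock box alone.

Things in the scene. Friction and masses are not known exactly. Their poses are not given: they have to be found in the camera images.
- w1: loose chrome metronome counterweight, a smooth bar 64 mm long (own x), 40 mm wide (y), 26 mm thick (z), about 350 g, with a dark band near one end and a brass screw disc on top. Origin at its middle. At the start it lies flat on the cork mat. Four to six of the six are present.
- w2: loose chrome metronome counterweight, a smooth bar 64 mm long (own x), 40 mm wide (y), 26 mm thick (z), about 350 g, with a dark band near one end and a brass screw disc on top. Origin at its middle. At the start it lies flat on the cork mat. Four to six of the six are present.
- w3: loose chrome metronome counterweight, a smooth bar 64 mm long (own x), 40 mm wide (y), 26 mm thick (z), about 350 g, with a dark band near one end and a brass screw disc on top. Origin at its middle. At the start it lies flat on the cork mat. Four to six of the six are present.
- w4: loose chrome metronome counterweight, a smooth bar 64 mm long (own x), 40 mm wide (y), 26 mm thick (z), about 350 g, with a dark band near one end and a brass screw disc on top. Origin at its middle. At the start it lies flat on the cork mat. Four to six of the six are present.
- w5: loose chrome metronome counterweight, a smooth bar 64 mm long (own x), 40 mm wide (y), 26 mm thick (z), about 350 g, with a dark band near one end and a brass screw disc on top. Origin at its middle. At the start it lies flat on the cork mat. Four to six of the six are present.
- w6: loose chrome metronome counterweight, a smooth bar 64 mm long (own x), 40 mm wide (y), 26 mm thick (z), about 350 g, with a dark band near one end and a brass screw disc on top. Origin at its middle. At the start it lies flat on the cork mat. Four to six of the six are present.
- mat: fixed cork mat, 170 mm (x) by 250 mm (y), 3 mm thick, on which the weights start. Origin at the centre of its underside.
- tray: fixed mahogany kit tray. Origin on the counter under the middle of its open-topped well: 120 mm (x, -60 to 60) by 240 mm (y, -120 to 120), floor top at z = 6 mm, walls 6 mm thick, tops at z = 38 mm. A solid shelf of the same height continues from x = 60 to 186 mm; the open cover parks over it. x points roughly away from the robot.
- cover (a joint): glass cover of the tray (130 by 246 mm, top face 44.5 mm above the counter), sliding along the tray's x. 0 = fully closed over the well, 0.125 m = fully open, parked over the shelf. It stays where it is left; it takes about 2 N to slide. At the start it is open by at most 30 mm.
- cover_fin (a point): middle of the upright brass grip fin on the cover: the fin is 14 mm thick along the tray's x, 50 mm long along the tray's y and 32 mm high, rising from the glass to 76.5 mm above the counter; this point is 66.5 mm above the counter.
- chute_bed: floor of the fixed aluminium chute, sloping down at 0.2 rad. Origin mid-floor at the face of the brass stop at the low end, 25 mm above the counter; x points downhill along the floor, z square to it. Weights lie still on the slope; pushing one takes 2 to 5 N. A weight lengthwise against the stop has its middle at x = -32, z = 13 mm.
- chute_deck (a point): middle of the chute's loading deck (floor level, x = -225 mm in the bed's frame), marked with a yellow stripe. The deck runs from bed x = -310 to -178 mm, 112 mm wide, with rims 6 mm high at its sides and back. From -178 to -125 mm guides 10 mm high narrow it to a channel 50 mm wide with walls 10 mm high and 6 mm thick, which runs to the stop.
- chute_bridge (a point): middle of the underside of the brass bridge across the chute's channel, 36 mm above the floor, spanning bed x = -29 to -15 mm and y = -37 to 37 mm, top 41 mm above the floor. A weight's nose passes under it. The brass stop beyond is 27 mm high, the ornamental escape wheel behind it 67 mm.
- turntable: fixed blue ceramic turntable base, a disc of 160 mm diameter and 30 mm high with a flat top. Origin at the centre of its underside. It does not turn.
- case_back: loose mahogany case back, 90 x 150 x 12 mm, lying flat; origin at the centre of its underside. To be left alone.
- rod: loose flat steel pendulum rod, 210 mm long (x), lying; origin on its underside. To be left alone.
- lockbox: loose cast brass cam lock box, 110 x 80 x 55 mm; origin at the centre of its underside. To be left alone.
Things that resemble listed ones, but are neither listed nor needed, are in the scene too. Leave any pink look-alike of the w2 alone. What is shaped like the w4 but red is not meant.

How it is judged:
By the outcome, as a careful person would: the job done as asked, in the order asked, and still so for the second after the job is handed in, with the robot touching nothing.
Of w1, w2, w3, w4, w5, w6 only 4 to 6 are there at a start; the rules pass over those that are not, and their reading is None.
At some moment in a run one of w1, w2, w3, w4, w5, w6 may be knocked a few centimetres aside while the robot is not near it.
Once in a run the grip may slacken for a moment while it holds something.
It also fails if it takes over 210 s, if anything falls off the work surface, if the arm or the gripper's body presses on something with over 40 N, if the wrist force passes 120 N, or if a joint passes its speed limit or range.

## Working session

There is one attempt and no reset: what is moved stays moved. The work goes in short steps, Python scripts to look and compute and a tool call to move; the robot and the scene stay as the last step left them, time stands still between calls to the robot, and variables do not carry over. Pictures are saved under pics/ and viewed, at most 14 in all, crops included, and the job is handed in when it is done.

Besides the shell and the picture viewer there is one more tool, called after "Emit:" in YAML: its name, and indented under it one key for each argument. servo_tool: Moves the arm, as the interface text tells. Its arguments: {"type":"object","properties":{"targets":{"type":"array"},"grip_force":{"type":"number"}},"required":["targets"]}

```bash
mkdir -p pics; ls; python3 - <<'E'
from workcell import bot, read_camera, camera_info
import cv2
for n in("top","side"):
    print(n,camera_info(n)); cv2.imwrite(f"pics/{n}0.png",cv2.cvtColor(read_camera(n),cv2.COLOR_RGB2BGR))
print(bot.read_state())
E
```

```text
pics
top {'fx': 379.55423762705584, 'fy': 379.55423762705584, 'cx': 280.36975934233016, 'cy': 213.86544704975148, 'k1': -0.058029142492307596, 'eye': array([ 0.40421829, -0.07063299,  1.14192851]), 'orientation': array([-2.17070187,  2.18994759, -0.07982931])}
side {'fx': 480.5994366186835, 'fy': 480.5994366186835, 'cx': 273.7549539694296, 'cy': 202.67923306860635, 'k1': -0.030209051561835554, 'eye': array([0.28577458, 1.19999384, 0.82072455]), 'orientation': array([-0.17574309,  2.63530203, -1.52574633])}
{'time': 0.1, 'q': array([-1.23691460e+00,  2.64730005e-01,  1.60520640e+00, -1.47827334e-05,
        1.27371283e+00, -3.69021349e-02]), 'joint_vel': array([-1.78105383e-03, -9.24037493e-04, -3.24175365e-03,  3.40117208e-04,
       -5.41525580e-04,  3.21480119e-05]), 'joint_torque': array([ 1.04608675e-04, -5.16708541e+01, -3.68590486e+01, -8.70474679e-06,
        6.26117908e-03,  1.35437151e-05]), 'tool_pos': array([ 0.24436328, -0.62851918,  0.23006812]), 'tcp_rot': array([-3.08576024e+00, -5.78727460e-01,  4.99559034e-04]), 'wrist_force': array([-0.92000212,  0.23844961, -0.66317148]), 'torque': array([-0.01568663,  0.03555579,  0.00191164]), 'grip_force': 0.0, 'width': 1.0010439630032106}
```

View pics/top0.png

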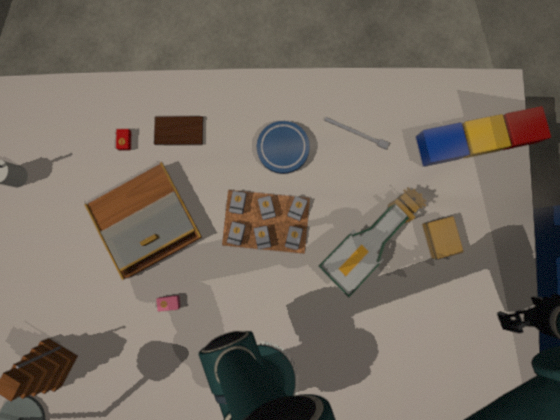

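View pics/side0.png

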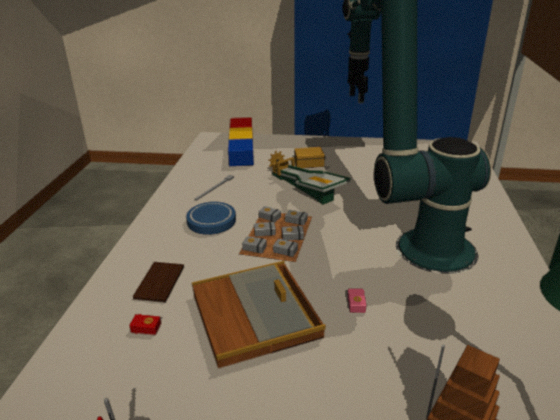

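The top view shows the mat with six chrome weights: (239,201), (266,206), (298,207), (236,233), (263,236), (295,236). The tray is at (145,220) with its fin at (150,240), the chute runs from the deck at (352,262) to the stop at (412,205), and the turntable is at (284,147). Things that could be mistaken for weights are the red block (123,139) and the pink block (168,303). Neither is chrome or on the mat, so I leave both. Next I'll take close crops and measure.

```bash
cat > h.py <<'E'
import numpy as np, cv2
from workcell import bot, read_camera, camera_info
from scipy.spatial.transform import Rotation as R
def ray(n,uv):
    c=camera_info(n); K=np.array([[c['fx'],0,c['cx']],[0,c['fy'],c['cy']],[0,0,1]])
    uv=np.atleast_2d(np.asarray(uv,float)).reshape(-1,1,2)
    p=cv2.undistortPoints(uv,K,np.array([c['k1'],0,0,0,0.]))[:,0]
    return c['eye'],R.from_rotvec(c['orientation']).apply(np.c_[p,np.ones(len(p))])
def plane(n,uv,z):
    e,d=ray(n,uv); return e+d*((z-e[2])/d[:,2])[:,None]
def proj(n,P):
    c=camera_info(n); K=np.array([[c['fx'],0,c['cx']],[0,c['fy'],c['cy']],[0,0,1]])
    Ri=R.from_rotvec(c['orientation']).inv()
    q=Ri.apply(np.atleast_2d(P)-c['eye'])
    return cv2.projectPoints(q,np.zeros(3),np.zeros(3),K,np.array([c['k1'],0,0,0,0.]))[0][:,0]
def snap(n): return cv2.cvtColor(read_camera(n),cv2.COLOR_RGB2BGR)
def crop(im,x0,y0,x1,y1,s,f): cv2.imwrite(f,cv2.resize(im[y0:y1,x0:x1],None,fx=s,fy=s,interpolation=cv2.INTER_CUBIC))
E
python3 - <<'E'
from h import *
t=cv2.imread("pics/top0.png")
crop(t,215,180,320,260,7.5,"pics/mat.png")
crop(t,80,155,210,285,4.6,"pics/tray.png")
crop(t,310,180,445,300,5,"pics/chute.png")
E
```

```text
(no output)
```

View pics/mat.png

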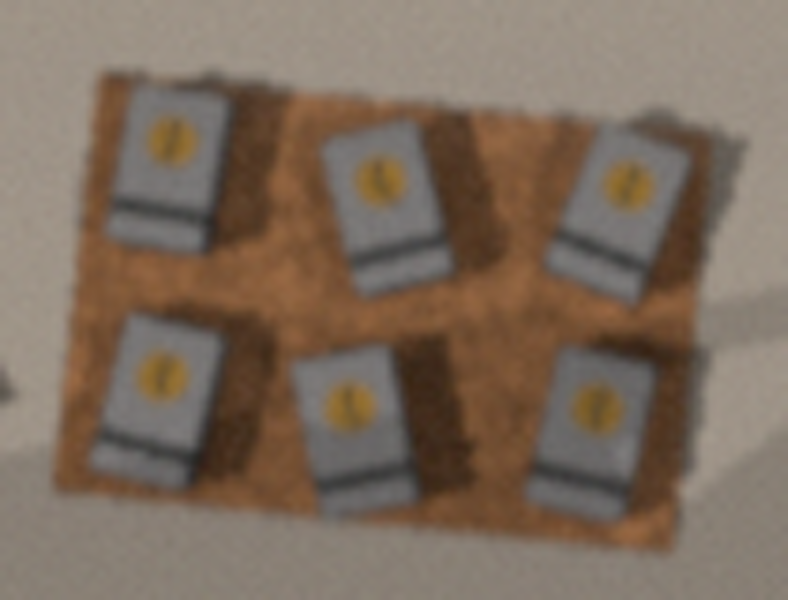

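View pics/tray.png

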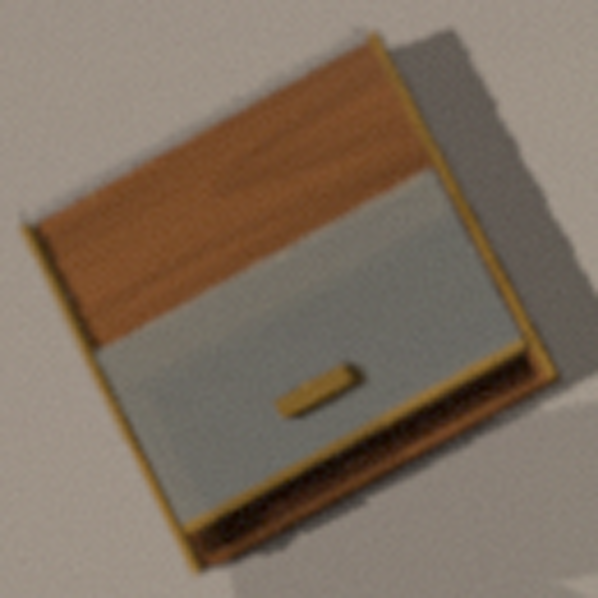

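View pics/chute.png

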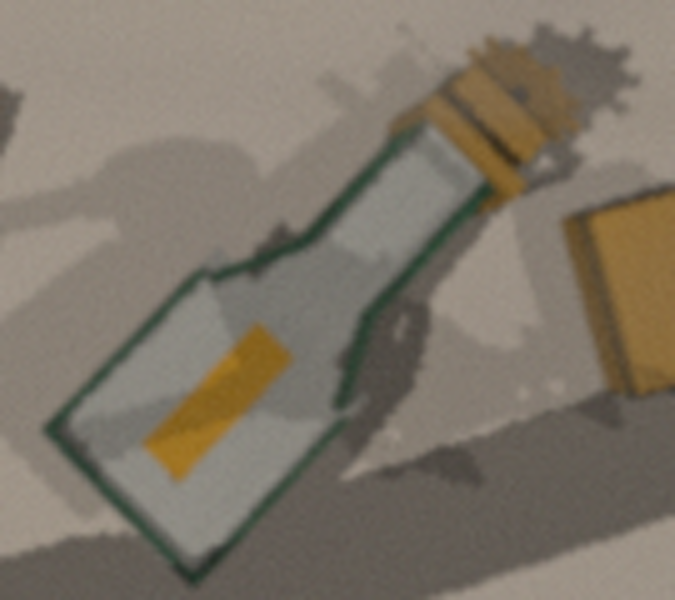

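The mat crop shows six chrome weights, each with a brass disc and dark band. The tray crop shows the cover about 20–30 mm open with the fin top at (318,388) in the crop. The chute crop shows the stripe centre at (218,402), the back corners at (50,430) and (192,578), and the bridge near (475,148).

```bash
cat > m.py <<'E'
from h import *
def weights(im,z,quad):
    hsv=cv2.cvtColor(cv2.resize(im,None,fx=4,fy=4,interpolation=cv2.INTER_CUBIC),cv2.COLOR_BGR2HSV)
    m=((hsv[...,1]<75)&(hsv[...,2]>85)).astype(np.uint8)
    r=np.zeros_like(m); cv2.fillPoly(r,[(np.array(quad)*4).astype(np.int32)],1); m&=r
    m=cv2.morphologyEx(m,cv2.MORPH_OPEN,np.ones((7,7)))
    m=cv2.morphologyEx(m,cv2.MORPH_CLOSE,np.ones((15,15)))
    out=[]
    for c in cv2.findContours(m,cv2.RETR_EXTERNAL,cv2.CHAIN_APPROX_NONE)[0]:
        if cv2.contourArea(c)<1500: continue
        b=cv2.boxPoints(cv2.minAreaRect(c)); P=plane("top",(b+.5)/4-.5,z)
        e=[P[1]-P[0],P[2]-P[1]]; L=[np.linalg.norm(v) for v in e]; i=int(L[1]>L[0])
        a=np.degrees(np.arctan2(e[i][1],e[i][0])); a=(a+90)%180-90
        out.append((P.mean(0)[:2],a,L[i],L[1-i],b.mean(0)/4))
    return out
if __name__=="__main__":
    np.set_printoptions(precision=4,suppress=True)
    t=cv2.imread("pics/top0.png")
    q=np.array([(100,72),(715,120),(672,550),(55,492)])/7.5+[215,180]
    for w in weights(t,.029,q): print(*w)
    f=lambda p,x0,y0,s:np.array(p)/s+[x0,y0]-.5+.5/s*0
    T=lambda p:f(p,80,155,4.6); C=lambda p:f(p,310,180,5)
    print("tray",plane("top",T([(200,570),(555,378),(375,38),(27,225)]),.045))
    fin=T([(283,402),(347,364),(358,378),(294,417)])
    print("fin",plane("top",fin,.0765),plane("top",fin,.0765).mean(0))
    print("cover edge",plane("top",T([(188,525),(523,350)]),.0445))
    print("chute back",plane("top",C([(50,430),(192,578)]),.0925))
    P=plane("top",C([(260,323),(292,357),(178,481),(145,446)]),.0697); print("stripe",P,P.mean(0))
    print("bridge",plane("top",C([(432,95),(522,190)]),.069))
    # turntable
    hsv=cv2.cvtColor(t,cv2.COLOR_BGR2HSV); m=cv2.inRange(hsv,(95,90,50),(125,255,255)); m[:, :240]=0;m[:,330:]=0;m[200:]=0
    c=max(cv2.findContours(m,0,1)[0],key=cv2.contourArea); e=cv2.fitEllipse(c); print("tt",e,plane("top",e[0],.03))
E
python3 m.py
```

```text
[ 0.42   -0.1045] -14.245809254386174 0.06435150790436414 0.04105295928289891 [293.8249 238.0114]
[ 0.4214 -0.0117] 10.950509479069723 0.06644374139078855 0.03985217779129189 [262.1346 237.798 ]
[0.4349 0.0661] -14.634436710590535 0.0648767647034414 0.03960286659882405 [235.6004 233.4066]
[ 0.5101 -0.025 ] 13.15338483831195 0.06515931784918746 0.04127171566956292 [266.5107 207.6224]
[ 0.5143 -0.1184] -20.48792842236429 0.07924216533105677 0.04855831878265217 [298.1843 205.9307]
[0.5284 0.0615] -10.174037956725385 0.0690934972620132 0.039596654200187806 [237.188 201.716]
tray [[0.3052 0.3912 0.045 ]
 [0.4247 0.166  0.045 ]
 [0.6434 0.2843 0.045 ]
 [0.525  0.5097 0.045 ]]
fin [[0.4105 0.3276 0.0765]
 [0.4336 0.2881 0.0765]
 [0.4249 0.2811 0.0765]
 [0.4012 0.3206 0.0765]] [0.4175 0.3043 0.0765]
cover edge [[0.3334 0.3996 0.0445]
 [0.4425 0.1865 0.0445]]
chute back [[ 0.3419 -0.1733  0.0925]
 [ 0.2604 -0.25    0.0925]]
stripe [[ 0.3993 -0.2952  0.0697]
 [ 0.38   -0.3128  0.0697]
 [ 0.3113 -0.247   0.0697]
 [ 0.3311 -0.2288  0.0697]] [ 0.3554 -0.271   0.0697]
bridge [[ 0.528  -0.3973  0.069 ]
 [ 0.4732 -0.4474  0.069 ]]
tt ((280.20977783203125, 135.01051330566406), (13.931936264038086, 37.77418899536133), 78.89167022705078) [[ 0.7268 -0.0684  0.03  ]]
```

```bash
cat > p.py <<'E'
# chain of waypoints (x,y,z,yaw_deg) -> tool fractions; first is the present state unless given
from h import *
def yaw(s):
    m=R.from_rotvec(s['tcp_rot']).as_matrix()[:,0]; return np.degrees(np.arctan2(m[1],m[0]))
def chain(wps,start=None):
    s=bot.read_state()
    c=np.r_[s['tool_pos'],yaw(s)] if start is None else np.array(start,float)
    print("t %.1f"%s['time'],"at",np.round(c,4),"w %.2f F"%s['width'],np.round(s['wrist_force'],1),"g %.0f"%s['grip_force'])
    for w in wps:
        w=np.array(w,float); p=np.radians(c[3]); d=w-c
        r=(-d[3]+180)%360-180
        print(np.round(w,4),"-> x %.3f y %.3f z %.3f roll %.3f"%((d[0]*np.cos(p)+d[1]*np.sin(p))/.5,(d[0]*np.sin(p)-d[1]*np.cos(p))/.5,-d[2]/.5,r/180)," rows %.1f"%max(np.linalg.norm(d[:3])/.0417,abs(r)/7.16))
        c=w
def local(o,yaw,x,y): 
    a=np.radians(yaw); return np.array(o)+[x*np.cos(a)-y*np.sin(a),x*np.sin(a)+y*np.cos(a)]
TRAY=((.4217,.3095),28.2); 
E
python3 - <<'E'
from p import *
print(plane("top",[[283,146.5]],.03), plane("side",[[211,217]],.03))
chain([(.48,-.25,.2,40),(.48,.1,.2,90),(.4175,.3043,.13,118.2),(.4175,.3043,.053,118.2),(*local((.4175,.3043),28.2,.09,0),.053,118.2)])
E
```

```text
[[ 0.69155704 -0.07640407  0.03      ]] [[ 0.6876261  -0.05356598  0.03      ]]
t 0.1 at [ 0.2444 -0.6285  0.2301 21.2446] w 1.00 F [-0.9  0.2 -0.7] g 0
[ 0.48 -0.25  0.2  40.  ] -> x 0.714 y -0.535 z 0.060 roll -0.104  rows 10.7
[ 0.48  0.1   0.2  90.  ] -> x 0.450 y -0.536 z -0.000 roll -0.278  rows 8.4
[  0.4175   0.3043   0.13   118.2   ] -> x 0.409 y -0.125 z 0.140 roll -0.157  rows 5.4
[4.175e-01 3.043e-01 5.300e-02 1.182e+02] -> x 0.000 y 0.000 z 0.154 roll 0.000  rows 1.8
[4.968e-01 3.468e-01 5.300e-02 1.182e+02] -> x -0.000 y 0.180 z -0.000 roll 0.000  rows 2.2
```

Emit:
servo_tool:
  targets:
    - {"hand": -1, "x": 0.71, "y": -0.53, "z": 0.06, "roll": -0.1}
    - {"hand": -1, "x": 0.71, "y": -0.53, "z": 0.06, "roll": -0.1}
    - {"hand": -1, "x": 0.71, "y": -0.53, "z": 0.06, "roll": -0.1}
    - {"hand": -1, "x": 0.71, "y": -0.53, "z": 0.06, "roll": -0.1}
    - {"hand": -1, "x": 0.71, "y": -0.53, "z": 0.06, "roll": -0.1}
    - {"hand": -1, "x": 0.71, "y": -0.53, "z": 0.06, "roll": -0.1}
    - {"hand": -1, "x": 0.71, "y": -0.53, "z": 0.06, "roll": -0.1}
    - {"hand": -1, "x": 0.71, "y": -0.53, "z": 0.06, "roll": -0.1}
    - {"hand": -1, "x": 0.71, "y": -0.53, "z": 0.06, "roll": -0.1}
    - {"hand": -1, "x": 0.71, "y": -0.53, "z": 0.06, "roll": -0.1}

```text
time: 0.93
tool_pos: [0.4653, -0.2746, 0.2027]
tcp_rot: [-2.959, -1.055, 0.0]
wrist_force: [0.0, -0.4, 0.7]
width: 1.001
grip_force: 0.0
```

```bash
python3 - <<'E'
from p import *
chain([(.48,.1,.2,90),(.4175,.3043,.13,118.2)])
print(proj("side",[[.4214,-.0117,.029],[.51,-.025,.029],[.4349,.0661,.029]]))
for n in("top","side"):
    t=cv2.imread(f"pics/{n}0.png"); m=cv2.inRange(cv2.cvtColor(t,cv2.COLOR_BGR2HSV),(95,70,30),(125,255,255))
    for c in cv2.findContours(m,0,1)[0]:
        a=cv2.contourArea(c)
        if a>300: print(n,a,cv2.fitEllipse(cv2.convexHull(c)),cv2.boundingRect(c))
E
```

```text
t 0.9 at [ 0.4653 -0.2746  0.2027 39.2343] w 1.00 F [ 0.  -0.4  0.7] g 0
[ 0.48  0.1   0.2  90.  ] -> x 0.497 y -0.562 z 0.005 roll -0.282  rows 9.0
[  0.4175   0.3043   0.13   118.2   ] -> x 0.409 y -0.125 z 0.140 roll -0.157  rows 5.4
[[293.12213908 229.58985939]
 [264.86588614 225.46933847]
 [285.48279065 243.9240237 ]]
top 1640.5 ((550.81201171875, 251.58636474609375), (38.740657806396484, 95.70660400390625), 2.213131904602051) (535, 206, 25, 91)
top 946.0 ((282.6213684082031, 145.77894592285156), (38.46435546875, 39.02653884887695), 114.63117218017578) (264, 127, 38, 39)
top 1476.0 ((442.74578857421875, 144.9163818359375), (44.88449478149414, 57.81209945678711), 70.50547790527344) (417, 123, 52, 43)
top 312.0 ((282.7109680175781, 146.57623291015625), (51.28522491455078, 51.75905227661133), 165.04116821289062) (257, 121, 51, 52)
side 396.5 ((210.7335968017578, 217.49732971191406), (31.67417335510254, 49.65016174316406), 84.11193084716797) (187, 205, 48, 29)
side 505.5 ((210.9738311767578, 212.47413635253906), (20.111324310302734, 36.99274444580078), 81.12946319580078) (192, 203, 37, 20)
side 592.5 ((241.3675079345703, 152.25726318359375), (30.501176834106445, 33.172725677490234), 70.43826293945312) (228, 139, 26, 27)
side 8625.0 ((489.314208984375, -364.9909362792969), (95.510498046875, 1189.639892578125), 5.520696640014648) (415, 0, 78, 141)
side 9421.5 ((336.359619140625, 71.03168487548828), (114.13899993896484, 169.31915283203125), 176.19879150390625) (294, 0, 90, 138)
```

Emit:
servo_tool:
  targets:
    - {"hand": -1, "x": 0.5, "y": -0.56, "z": 0, "roll": -0.28}
    - {"hand": -1, "x": 0.5, "y": -0.56, "z": 0, "roll": -0.28}
    - {"hand": -1, "x": 0.5, "y": -0.56, "z": 0, "roll": -0.28}
    - {"hand": -1, "x": 0.5, "y": -0.56, "z": 0, "roll": -0.28}
    - {"hand": -1, "x": 0.5, "y": -0.56, "z": 0, "roll": -0.28}
    - {"hand": -1, "x": 0.5, "y": -0.56, "z": 0, "roll": -0.28}
    - {"hand": -1, "x": 0.5, "y": -0.56, "z": 0, "roll": -0.28}
    - {"hand": -1, "x": 0.5, "y": -0.56, "z": 0, "roll": -0.28}
    - {"hand": -1, "x": 0.5, "y": -0.56, "z": 0, "roll": -0.28}
    - {"hand": -1, "x": 0.5, "y": -0.56, "z": 0, "roll": -0.28}

```text
time: 1.77
tool_pos: [0.4809, 0.1049, 0.203]
tcp_rot: [-2.22, -2.22, -0.004]
wrist_force: [0.1, -0.4, 0.0]
width: 1.0
grip_force: 0.0
```

Emit:
servo_tool:
  targets:
    - {"hand": -1, "x": 0.41, "y": -0.12, "z": 0.14, "roll": -0.155}
    - {"hand": -1, "x": 0.41, "y": -0.12, "z": 0.14, "roll": -0.155}
    - {"hand": -1, "x": 0.41, "y": -0.12, "z": 0.14, "roll": -0.155}
    - {"hand": -1, "x": 0.41, "y": -0.12, "z": 0.14, "roll": -0.155}
    - {"hand": -1, "x": 0.41, "y": -0.12, "z": 0.14, "roll": -0.155}
    - {"hand": -1, "x": 0.41, "y": -0.12, "z": 0.14, "roll": -0.155}
    - {"hand": -1, "x": 0.41, "y": -0.12, "z": 0.14, "roll": -0.155}
    - {"hand": -1, "x": 0.41, "y": -0.12, "z": 0.14, "roll": -0.155}

```text
time: 2.43
tool_pos: [0.4219, 0.3036, 0.1323]
tcp_rot: [-1.625, -2.688, 0.003]
wrist_force: [-0.6, -0.4, -0.3]
width: 1.003
grip_force: 0.0
```

```bash
python3 - <<'E'
from p import *
chain([(.4175,.3043,.053,118.2),(*local((.4175,.3043),28.2,.09,0),.053,118.2)])
E
```

```text
t 2.4 at [  0.4219   0.3036   0.1323 117.6819] w 1.00 F [-0.6 -0.4 -0.3] g 0
[4.175e-01 3.043e-01 5.300e-02 1.182e+02] -> x 0.005 y -0.007 z 0.159 roll -0.003  rows 1.9
[4.968e-01 3.468e-01 5.300e-02 1.182e+02] -> x -0.000 y 0.180 z -0.000 roll 0.000  rows 2.2
```

Emit:
servo_tool:
  targets:
    - {"hand": -1, "x": 0.005, "y": -0.007, "z": 0.08, "roll": -0.003}
    - {"hand": -1, "x": 0.005, "y": -0.007, "z": 0.158, "roll": -0.003}
    - {"hand": -1, "x": 0.005, "y": -0.007, "z": 0.158, "roll": -0.003}
    - {"hand": 1, "x": 0.005, "y": -0.007, "z": 0.158, "roll": -0.003}
    - {"hand": 1, "x": 0.005, "y": -0.007, "z": 0.158, "roll": -0.003}
    - {"hand": 1, "x": 0.005, "y": -0.007, "z": 0.158, "roll": -0.003}
    - {"hand": 1, "x": 0.005, "y": -0.007, "z": 0.158, "roll": -0.003}
    - {"hand": 1, "x": 0.005, "y": -0.007, "z": 0.158, "roll": -0.003}
    - {"hand": 1, "x": 0.005, "y": -0.007, "z": 0.158, "roll": -0.003}
    - {"hand": 1, "x": 0.005, "y": -0.007, "z": 0.158, "roll": -0.003}
  grip_force: 30

```text
time: 3.27
tool_pos: [0.4196, 0.3049, 0.0559]
tcp_rot: [1.615, 2.693, 0.004]
wrist_force: [-0.4, -1.3, 7.2]
width: 0.156
grip_force: 32.2
```

Emit:
servo_tool:
  targets:
    - {"hand": 1, "x": 0, "y": 0.02, "z": -0.004, "roll": 0}
    - {"hand": 1, "x": 0, "y": 0.05, "z": -0.004, "roll": 0}
    - {"hand": 1, "x": 0, "y": 0.08, "z": -0.004, "roll": 0}
    - {"hand": 1, "x": 0, "y": 0.11, "z": -0.004, "roll": 0}
    - {"hand": 1, "x": 0, "y": 0.14, "z": -0.004, "roll": 0}
    - {"hand": 1, "x": 0, "y": 0.17, "z": -0.004, "roll": 0}
    - {"hand": 1, "x": 0, "y": 0.18, "z": -0.004, "roll": 0}
    - {"hand": 1, "x": 0, "y": 0.18, "z": -0.004, "roll": 0}

```text
time: 3.93
tool_pos: [0.4989, 0.3478, 0.0559]
tcp_rot: [1.616, 2.694, 0.002]
wrist_force: [0.3, 2.9, -1.7]
width: 0.156
grip_force: 32.5
```

```bash
python3 - <<'E'
from p import *
chain([])
t=snap("top"); cv2.imwrite("pics/top1.png",t); crop(t,80,130,330,300,3.2,"pics/c1.png")
E
```

```text
t 3.9 at [4.989000e-01 3.478000e-01 5.590000e-02 1.180926e+02] w 0.16 F [ 0.3  2.9 -1.7] g 32
```

View pics/c1.png

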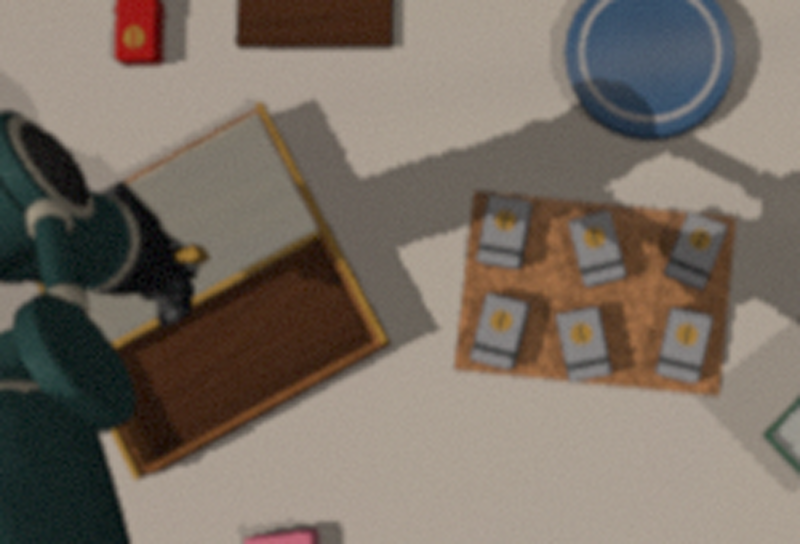

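The cover is nearly fully open and all six weights are still in place on the mat at pixels similar to before. I'll nudge it to its end and release.

Emit:
servo_tool:
  targets:
    - {"hand": 1, "x": 0, "y": 0.008, "z": 0, "roll": 0}
    - {"hand": 1, "x": 0, "y": 0.014, "z": 0, "roll": 0}
    - {"hand": 1, "x": 0, "y": 0.014, "z": 0, "roll": 0}

```text
time: 4.23
tool_pos: [0.5035, 0.3502, 0.0559]
tcp_rot: [-1.616, -2.693, 0.0]
wrist_force: [-2.3, 3.0, -2.1]
width: 0.154
grip_force: 32.4
```

Emit:
servo_tool:
  targets:
    - {"hand": 1, "x": 0, "y": 0.006, "z": 0, "roll": 0}
    - {"hand": 1, "x": 0, "y": 0.01, "z": 0, "roll": 0}
    - {"hand": 1, "x": 0, "y": 0.01, "z": 0, "roll": 0}

```text
time: 4.48
tool_pos: [0.5082, 0.3527, 0.0559]
tcp_rot: [-1.616, -2.693, -0.0]
wrist_force: [-3.0, 4.3, -2.1]
width: 0.155
grip_force: 32.4
```

Emit:
servo_tool:
  targets:
    - {"hand": -0.4, "x": 0, "y": -0.004, "z": 0, "roll": 0}
    - {"hand": -0.4, "x": 0, "y": -0.004, "z": 0, "roll": 0}
    - {"hand": -0.4, "x": 0, "y": -0.004, "z": 0, "roll": 0}
    - {"hand": -0.4, "x": 0, "y": -0.004, "z": 0, "roll": 0}
    - {"hand": -0.4, "x": 0, "y": -0.004, "z": -0.1, "roll": 0}
    - {"hand": -0.4, "x": 0, "y": -0.004, "z": -0.2, "roll": 0}
    - {"hand": -0.4, "x": 0, "y": -0.004, "z": -0.2, "roll": 0}

```text
time: 5.07
tool_pos: [0.5096, 0.3527, 0.1621]
tcp_rot: [1.614, 2.69, 0.011]
wrist_force: [1.4, 0.9, 2.1]
width: 0.702
grip_force: 0.0
```

```bash
python3 - <<'E'
from p import *
T=local(*TRAY,-.005,.075)
chain([(.5284,.0615,.10,169.8),(.5284,.0615,.006,169.8),(.5284,.0615,.12,169.8),(*T,.12,208.2),(*T,.012,208.2)])
E
```

```text
t 5.1 at [  0.5096   0.3527   0.1621 118.0679] w 0.70 F [1.4 0.9 2.1] g 0
[5.284e-01 6.150e-02 1.000e-01 1.698e+02] -> x -0.532 y -0.241 z 0.124 roll -0.287  rows 7.2
[5.284e-01 6.150e-02 6.000e-03 1.698e+02] -> x 0.000 y 0.000 z 0.188 roll 0.000  rows 2.3
[5.284e-01 6.150e-02 1.200e-01 1.698e+02] -> x 0.000 y 0.000 z -0.228 roll 0.000  rows 2.7
[3.819e-01 3.732e-01 1.200e-01 2.082e+02] -> x 0.399 y 0.562 z -0.000 roll -0.213  rows 8.3
[3.819e-01 3.732e-01 1.200e-02 2.082e+02] -> x -0.000 y 0.000 z 0.216 roll 0.000  rows 2.6
```

Emit:
servo_tool:
  targets:
    - {"hand": -0.4, "x": -0.53, "y": -0.24, "z": 0.124, "roll": -0.287}
    - {"hand": -0.4, "x": -0.53, "y": -0.24, "z": 0.124, "roll": -0.287}
    - {"hand": -0.4, "x": -0.53, "y": -0.24, "z": 0.124, "roll": -0.287}
    - {"hand": -0.4, "x": -0.53, "y": -0.24, "z": 0.124, "roll": -0.287}
    - {"hand": -0.4, "x": -0.53, "y": -0.24, "z": 0.124, "roll": -0.287}
    - {"hand": -0.4, "x": -0.53, "y": -0.24, "z": 0.124, "roll": -0.287}
    - {"hand": -0.4, "x": -0.53, "y": -0.24, "z": 0.124, "roll": -0.287}
    - {"hand": -0.4, "x": -0.53, "y": -0.24, "z": 0.124, "roll": -0.287}
    - {"hand": -0.4, "x": -0.53, "y": -0.24, "z": 0.124, "roll": -0.287}
    - {"hand": -0.4, "x": -0.53, "y": -0.24, "z": 0.124, "roll": -0.287}

```text
time: 5.9
tool_pos: [0.5256, 0.0598, 0.0941]
tcp_rot: [-0.288, -3.128, -0.0]
wrist_force: [-0.5, 0.3, 0.2]
width: 0.694
grip_force: 0.0
```

```bash
python3 - <<'E'
from p import *
chain([(.5284,.0615,.006,169.8)])
t=snap("top"); crop(t,200,170,330,265,6,"pics/c2.png"); cv2.imwrite("pics/top2.png",t)
E
```

```text
t 5.9 at [5.25600e-01 5.98000e-02 9.41000e-02 1.69495e+02] w 0.69 F [-0.5  0.3  0.2] g 0
[5.284e-01 6.150e-02 6.000e-03 1.698e+02] -> x -0.005 y 0.004 z 0.176 roll -0.002  rows 2.1
```

View pics/c2.png

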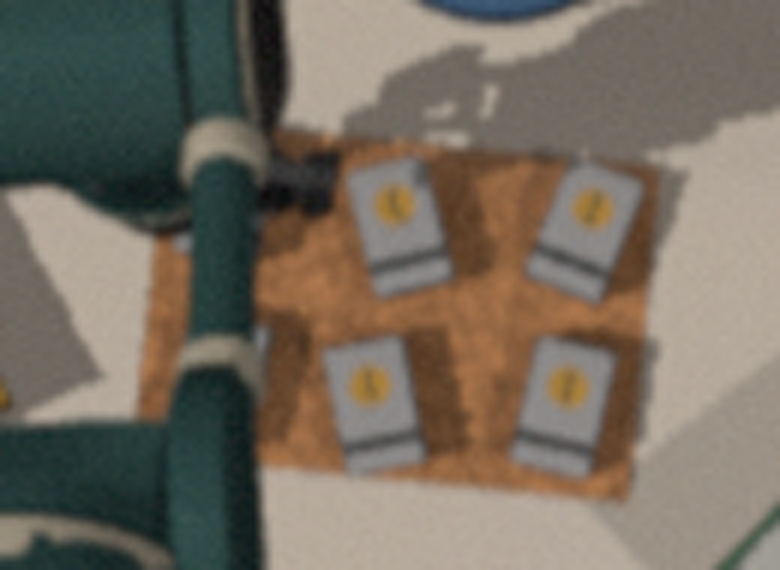

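The arm hides the target weight; the neighbours at crop (400,225), (585,230), (375,400) and (565,405) are undisturbed. Descending to grip.

Emit:
servo_tool:
  targets:
    - {"hand": -0.4, "x": -0.005, "y": 0.004, "z": 0.08, "roll": 0}
    - {"hand": -0.4, "x": -0.005, "y": 0.004, "z": 0.15, "roll": 0}
    - {"hand": -0.4, "x": -0.005, "y": 0.004, "z": 0.176, "roll": 0}
    - {"hand": -0.4, "x": -0.005, "y": 0.004, "z": 0.176, "roll": 0}
    - {"hand": 1, "x": -0.005, "y": 0.004, "z": 0.176, "roll": 0}
    - {"hand": 1, "x": -0.005, "y": 0.004, "z": 0.176, "roll": 0}
    - {"hand": 1, "x": -0.005, "y": 0.004, "z": 0.176, "roll": 0}
    - {"hand": 1, "x": -0.005, "y": 0.004, "z": 0.176, "roll": 0}
    - {"hand": 1, "x": -0.005, "y": 0.004, "z": 0.176, "roll": 0}
    - {"hand": 1, "x": -0.005, "y": 0.004, "z": 0.176, "roll": 0}
  grip_force: 60

```text
time: 6.78
tool_pos: [0.5297, 0.0631, 0.0076]
tcp_rot: [0.281, 3.126, 0.002]
wrist_force: [-0.1, 3.0, 4.0]
width: 0.453
grip_force: 62.5
```

```bash
python3 - <<'E'
from p import *
T=local(*TRAY,-.005,.075)
s=bot.read_state()['tool_pos']
chain([(*s[:2],.10,169.8),(*T,.10,208.2),(*T,.012,208.2)])
E
```

```text
t 6.8 at [5.297000e-01 6.310000e-02 7.600000e-03 1.697303e+02] w 0.45 F [-0.1  3.   4. ] g 62
[5.297e-01 6.310e-02 1.000e-01 1.698e+02] -> x 0.000 y 0.000 z -0.185 roll -0.000  rows 2.2
[3.819e-01 3.732e-01 1.000e-01 2.082e+02] -> x 0.401 y 0.558 z -0.000 roll -0.213  rows 8.2
[3.819e-01 3.732e-01 1.200e-02 2.082e+02] -> x -0.000 y 0.000 z 0.176 roll 0.000  rows 2.1
```

Emit:
servo_tool:
  targets:
    - {"hand": 1, "x": 0, "y": 0, "z": -0.04, "roll": 0}
    - {"hand": 1, "x": 0, "y": 0, "z": -0.1, "roll": 0}
    - {"hand": 1, "x": 0, "y": 0, "z": -0.16, "roll": 0}
    - {"hand": 1, "x": 0, "y": 0, "z": -0.185, "roll": 0}
    - {"hand": 1, "x": 0, "y": 0, "z": -0.185, "roll": 0}

```text
time: 7.2
tool_pos: [0.5316, 0.0627, 0.1025]
tcp_rot: [0.28, 3.121, 0.002]
wrist_force: [1.1, 0.6, -2.9]
width: 0.453
grip_force: 61.9
```

Emit:
servo_tool:
  targets:
    - {"hand": 1, "x": 0.04, "y": 0.056, "z": 0, "roll": -0.025}
    - {"hand": 1, "x": 0.09, "y": 0.126, "z": 0, "roll": -0.05}
    - {"hand": 1, "x": 0.14, "y": 0.196, "z": 0, "roll": -0.075}
    - {"hand": 1, "x": 0.19, "y": 0.266, "z": 0, "roll": -0.1}
    - {"hand": 1, "x": 0.24, "y": 0.336, "z": 0, "roll": -0.13}
    - {"hand": 1, "x": 0.29, "y": 0.406, "z": 0, "roll": -0.16}
    - {"hand": 1, "x": 0.34, "y": 0.476, "z": 0, "roll": -0.19}
    - {"hand": 1, "x": 0.38, "y": 0.53, "z": 0, "roll": -0.21}
    - {"hand": 1, "x": 0.4, "y": 0.558, "z": 0, "roll": -0.213}
    - {"hand": 1, "x": 0.4, "y": 0.558, "z": 0, "roll": -0.213}

```text
time: 8.03
tool_pos: [0.3783, 0.3754, 0.0965]
tcp_rot: [0.769, -3.043, -0.0]
wrist_force: [-0.5, 0.5, -3.1]
width: 0.454
grip_force: 62.2
```

```bash
python3 - <<'E'
from p import *
T=local(*TRAY,-.005,.075)
chain([(*T,.014,208.2)])
E
```

```text
t 8.0 at [ 3.783000e-01  3.754000e-01  9.650000e-02 -1.516481e+02] w 0.45 F [-0.5  0.5 -3.1] g 62
[3.819e-01 3.732e-01 1.400e-02 2.082e+02] -> x -0.004 y -0.007 z 0.165 roll 0.001  rows 2.0
```

Emit:
servo_tool:
  targets:
    - {"hand": 1, "x": -0.004, "y": -0.006, "z": 0.07, "roll": 0}
    - {"hand": 1, "x": -0.004, "y": -0.006, "z": 0.14, "roll": 0}
    - {"hand": 1, "x": -0.004, "y": -0.006, "z": 0.168, "roll": 0}
    - {"hand": 1, "x": -0.004, "y": -0.006, "z": 0.17, "roll": 0}
    - {"hand": 1, "x": -0.004, "y": -0.006, "z": 0.17, "roll": 0}

```text
time: 8.45
tool_pos: [0.3831, 0.3689, 0.0109]
tcp_rot: [0.76, -3.044, 0.004]
wrist_force: [0.5, 0.1, -3.5]
width: 0.455
grip_force: 65.9
```

Emit:
servo_tool:
  targets:
    - {"hand": -0.3, "x": 0, "y": 0, "z": 0, "roll": 0}
    - {"hand": -0.3, "x": 0, "y": 0, "z": 0, "roll": 0}
    - {"hand": -0.3, "x": 0, "y": 0, "z": 0, "roll": 0}
    - {"hand": -0.3, "x": 0, "y": 0, "z": 0, "roll": 0}
    - {"hand": -0.3, "x": 0, "y": 0, "z": -0.05, "roll": 0}
    - {"hand": -0.3, "x": 0, "y": 0, "z": -0.13, "roll": 0}
    - {"hand": -0.3, "x": 0, "y": 0, "z": -0.18, "roll": 0}
    - {"hand": -0.3, "x": 0, "y": 0, "z": -0.18, "roll": 0}

```text
time: 9.12
tool_pos: [0.3885, 0.3747, 0.1109]
tcp_rot: [-0.76, 3.036, 0.009]
wrist_force: [1.2, 1.7, 0.6]
width: 0.65
grip_force: 0.0
```

```bash
cat > see.py <<'E'
from m import *
import sys
np.set_printoptions(precision=4,suppress=True)
def run(name):
    t=snap("top"); cv2.imwrite(f"pics/{name}.png",t)
    q=np.array([(85,60),(725,110),(685,560),(45,502)])/7.5+[215,180]
    for w in weights(t,.029,q): print("mat",*w)
    tray=proj("top",[(*__import__('p').local((.4217,.3095),28.2,x,y),.032) for x,y in((-.06,-.12),(.057,-.12),(.057,.12),(-.06,.12))])
    for w in weights(t,.032,tray): print("tray",*w)
if __name__=="__main__": run(sys.argv[1])
E
python3 - <<'E'
from p import *
chain([(.4349,.0661,.10,165.4),(.4349,.0661,.006,165.4)])
E
python3 see.py a1
```

```text
t 9.1 at [ 3.885000e-01  3.747000e-01  1.109000e-01 -1.519118e+02] w 0.65 F [1.2 1.7 0.6] g 0
[4.349e-01 6.610e-02 1.000e-01 1.654e+02] -> x 0.209 y -0.588 z 0.022 roll 0.237  rows 7.5
[4.349e-01 6.610e-02 6.000e-03 1.654e+02] -> x 0.000 y 0.000 z 0.188 roll 0.000  rows 2.3
mat [ 0.4121 -0.0135] 8.37852549438361 0.055224355089054815 0.04118321025769699 [262.7753 240.9769]
mat [0.4256 0.0686] -14.050823819128055 0.04524185207638342 0.04056718297114795 [234.7574 236.5956]
mat [ 0.437  -0.1085] 75.89889731217846 0.04169219708609874 0.03127625308379095 [295.1143 232.1871]
mat [ 0.5383 -0.0301] 85.56447721025609 0.25427351106511614 0.043620362481192956 [268.2296 198.0762]
tray [0.3822 0.3697] 27.73381292703965 0.06412297578667009 0.0385347774518076 [132.775 252.05 ]
```

```bash
sed -i 's/hsv\[...,2\]>85/hsv[...,2]>45/; s/np.ones((15,15))/np.ones((21,21))/' m.py; sed -i 's/(85,60),(725,110),(685,560),(45,502)/(102,76),(712,124),(668,546),(58,488)/' see.py
python3 - <<'E'
from see import *
q=np.array([(102,76),(712,124),(668,546),(58,488)])/7.5+[215,180]
for f in("top0","top1","a1"):
    for w in weights(cv2.imread(f"pics/{f}.png"),.029,q): print(f,*w)
E
```

```text
top0 [ 0.4209 -0.1047] -14.245974515186859 0.06622213777244723 0.04105785416825587 [293.9002 237.7021]
top0 [ 0.4223 -0.0129] 11.5210971755385 0.06528220375671608 0.04197468575624178 [262.5342 237.506 ]
top0 [0.4348 0.0643] -14.360887469444307 0.06544998966323382 0.043177519902716545 [236.2291 233.4452]
top0 [ 0.5102 -0.0251] 13.559887296948006 0.06517217764140645 0.04134562320392429 [266.5515 207.5809]
top0 [ 0.5105 -0.117 ] -20.371367869319542 0.07131650909979978 0.04276883441024585 [297.7328 207.1917]
top0 [0.5279 0.06  ] -9.734626130717032 0.06853238022932193 0.04278576361968873 [237.6787 201.8789]
top1 [ 0.4208 -0.1046] -13.922204354936241 0.06563900158819348 0.04147238848851281 [293.8705 237.751 ]
top1 [ 0.4222 -0.0125] 10.637228108759416 0.06544825085672364 0.04172778818900025 [262.4076 237.5249]
top1 [0.4349 0.0645] -14.393433484682873 0.06536822466553702 0.042506610630408025 [236.1511 233.4106]
top1 [ 0.5102 -0.025 ] 14.450481835440087 0.06566433239063713 0.04169003850595177 [266.4912 207.5607]
top1 [ 0.5102 -0.1168] -20.79843708735355 0.07099537137680023 0.04157700341396717 [297.6526 207.2928]
top1 [0.5274 0.0602] -9.1400257838891 0.06713931471985181 0.04332492136678257 [237.6094 202.0332]
a1 [ 0.4211 -0.1044] -12.795725349258504 0.06614162831553178 0.042256714699779666 [293.8044 237.643 ]
a1 [ 0.4224 -0.0124] 11.974299910506573 0.06535374003742667 0.04145191650244575 [262.3706 237.4619]
a1 [0.4346 0.0653] -15.26936388518044 0.06460642642270423 0.043673803546034104 [235.8991 233.4952]
a1 [ 0.5102 -0.0249] 14.45183226055056 0.06575892156194647 0.041167100585089995 [266.472  207.5825]
a1 [ 0.5106 -0.1166] -20.49484248040433 0.07103306845141347 0.04386714517143346 [297.573  207.1743]
```

Emit:
servo_tool:
  targets:
    - {"hand": -0.4, "x": 0.209, "y": -0.588, "z": 0, "roll": 0.237}
    - {"hand": -0.4, "x": 0.209, "y": -0.588, "z": 0, "roll": 0.237}
    - {"hand": -0.4, "x": 0.209, "y": -0.588, "z": 0, "roll": 0.237}
    - {"hand": -0.4, "x": 0.209, "y": -0.588, "z": 0, "roll": 0.237}
    - {"hand": -0.4, "x": 0.209, "y": -0.588, "z": 0, "roll": 0.237}
    - {"hand": -0.4, "x": 0.209, "y": -0.588, "z": 0, "roll": 0.237}
    - {"hand": -0.4, "x": 0.209, "y": -0.588, "z": 0, "roll": 0.237}
    - {"hand": -0.4, "x": 0.209, "y": -0.588, "z": 0, "roll": 0.237}
    - {"hand": -0.4, "x": 0.209, "y": -0.588, "z": 0, "roll": 0.237}
    - {"hand": -0.4, "x": 0.209, "y": -0.588, "z": 0, "roll": 0.237}

```text
time: 10.0
tool_pos: [0.4299, 0.0615, 0.1028]
tcp_rot: [-0.404, -3.114, -0.0]
wrist_force: [0.1, 0.2, 0.8]
width: 0.704
grip_force: 0.0
```

```bash
python3 - <<'E'
from p import *
chain([(.4349,.0661,.006,165.4)])
E
```

```text
t 10.0 at [4.299000e-01 6.150000e-02 1.028000e-01 1.652319e+02] w 0.70 F [0.1 0.2 0.8] g 0
[4.349e-01 6.610e-02 6.000e-03 1.654e+02] -> x -0.007 y 0.011 z 0.194 roll -0.001  rows 2.3
```

Emit:
servo_tool:
  targets:
    - {"hand": -0.4, "x": -0.005, "y": 0.008, "z": 0.08, "roll": 0}
    - {"hand": -0.4, "x": -0.005, "y": 0.008, "z": 0.15, "roll": 0}
    - {"hand": -0.4, "x": -0.005, "y": 0.008, "z": 0.192, "roll": 0}
    - {"hand": -0.4, "x": -0.005, "y": 0.008, "z": 0.194, "roll": 0}
    - {"hand": 1, "x": -0.005, "y": 0.008, "z": 0.194, "roll": 0}
    - {"hand": 1, "x": -0.005, "y": 0.008, "z": 0.194, "roll": 0}
    - {"hand": 1, "x": -0.005, "y": 0.008, "z": 0.194, "roll": 0}
    - {"hand": 1, "x": -0.005, "y": 0.008, "z": 0.194, "roll": 0}
    - {"hand": 1, "x": -0.005, "y": 0.008, "z": 0.194, "roll": 0}
    - {"hand": 1, "x": -0.005, "y": 0.008, "z": 0.194, "roll": 0}

```text
time: 10.83
tool_pos: [0.4347, 0.0658, 0.0074]
tcp_rot: [0.398, 3.115, 0.001]
wrist_force: [0.3, -0.5, -2.9]
width: 0.455
grip_force: 61.3
```

Emit:
servo_tool:
  targets:
    - {"hand": 1, "x": 0, "y": 0, "z": -0.04, "roll": 0}
    - {"hand": 1, "x": 0, "y": 0, "z": -0.1, "roll": 0}
    - {"hand": 1, "x": 0, "y": 0, "z": -0.16, "roll": 0}
    - {"hand": 1, "x": 0, "y": 0, "z": -0.185, "roll": 0}
    - {"hand": 1, "x": 0, "y": 0, "z": -0.185, "roll": 0}

```text
time: 11.25
tool_pos: [0.4376, 0.066, 0.1034]
tcp_rot: [0.398, 3.108, 0.003]
wrist_force: [0.0, 0.7, -2.0]
width: 0.452
grip_force: 61.7
```

```bash
python3 - <<'E'
from p import *
T=local(*TRAY,-.005,.0)
chain([(*T,.10,208.2)])
E
```

```text
t 11.2 at [4.376000e-01 6.600000e-02 1.034000e-01 1.654076e+02] w 0.45 F [ 0.   0.7 -2. ] g 62
[4.173e-01 3.071e-01 1.000e-01 2.082e+02] -> x 0.161 y 0.456 z 0.007 roll -0.238  rows 6.0
```

Emit:
servo_tool:
  targets:
    - {"hand": 1, "x": 0.02, "y": 0.05, "z": 0, "roll": -0.03}
    - {"hand": 1, "x": 0.04, "y": 0.12, "z": 0, "roll": -0.06}
    - {"hand": 1, "x": 0.065, "y": 0.19, "z": 0, "roll": -0.095}
    - {"hand": 1, "x": 0.09, "y": 0.26, "z": 0, "roll": -0.13}
    - {"hand": 1, "x": 0.12, "y": 0.33, "z": 0, "roll": -0.165}
    - {"hand": 1, "x": 0.14, "y": 0.4, "z": 0, "roll": -0.2}
    - {"hand": 1, "x": 0.155, "y": 0.44, "z": 0, "roll": -0.23}
    - {"hand": 1, "x": 0.161, "y": 0.456, "z": 0, "roll": -0.238}
    - {"hand": 1, "x": 0.161, "y": 0.456, "z": 0, "roll": -0.238}
    - {"hand": 1, "x": 0.161, "y": 0.456, "z": 0, "roll": -0.238}

```text
time: 12.08
tool_pos: [0.4126, 0.3057, 0.0979]
tcp_rot: [0.765, -3.044, 0.002]
wrist_force: [0.1, -0.2, -3.1]
width: 0.453
grip_force: 61.9
```

```bash
python3 - <<'E'
from p import *
T=local(*TRAY,-.005,.0)
chain([(*T,.012,208.2)])
E
```

```text
t 12.1 at [ 4.126000e-01  3.057000e-01  9.790000e-02 -1.517771e+02] w 0.45 F [ 0.1 -0.2 -3.1] g 62
[4.173e-01 3.071e-01 1.200e-02 2.082e+02] -> x -0.010 y -0.002 z 0.172 roll 0.000  rows 2.1
```

Emit:
servo_tool:
  targets:
    - {"hand": 1, "x": -0.008, "y": -0.002, "z": 0.07, "roll": 0}
    - {"hand": 1, "x": -0.008, "y": -0.002, "z": 0.14, "roll": 0}
    - {"hand": 1, "x": -0.008, "y": -0.002, "z": 0.17, "roll": 0}
    - {"hand": 1, "x": -0.008, "y": -0.002, "z": 0.172, "roll": 0}
    - {"hand": 1, "x": -0.008, "y": -0.002, "z": 0.172, "roll": 0}

```text
time: 12.5
tool_pos: [0.4168, 0.3053, 0.0118]
tcp_rot: [0.762, -3.045, 0.002]
wrist_force: [0.1, 0.0, -2.7]
width: 0.461
grip_force: 64.1
```

Emit:
servo_tool:
  targets:
    - {"hand": -0.2, "x": 0, "y": 0, "z": 0, "roll": 0}
    - {"hand": -0.2, "x": 0, "y": 0, "z": 0, "roll": 0}
    - {"hand": -0.2, "x": 0, "y": 0, "z": 0, "roll": 0}
    - {"hand": -0.2, "x": 0, "y": 0, "z": 0, "roll": 0}
    - {"hand": -0.2, "x": 0, "y": 0, "z": -0.05, "roll": 0}
    - {"hand": -0.2, "x": 0, "y": 0, "z": -0.13, "roll": 0}
    - {"hand": -0.2, "x": 0, "y": 0, "z": -0.18, "roll": 0}
    - {"hand": -0.2, "x": 0, "y": 0, "z": -0.18, "roll": 0}

```text
time: 13.17
tool_pos: [0.4219, 0.3107, 0.1103]
tcp_rot: [-0.764, 3.035, 0.007]
wrist_force: [1.5, 0.1, 0.7]
width: 0.602
grip_force: 0.0
```

```bash
python3 see.py a2; python3 - <<'E'
from p import *
chain([(.5102,-.0248,.10,194)])
E
```

```text
mat [ 0.4209 -0.1047] -13.897939783594865 0.06573365837971865 0.04148106922346601 [293.8835 237.6862]
mat [ 0.4221 -0.0126] 10.94332792012304 0.06515674805863575 0.04186601508114993 [262.4375 237.5625]
mat [ 0.5105 -0.0251] 13.09679546212385 0.06555838002032793 0.04116431577118102 [266.5205 207.4779]
mat [ 0.5105 -0.1164] -22.04571571894303 0.07006118695567408 0.043246136116160044 [297.5139 207.1897]
tray [0.3878 0.3817] 40.31181547383488 0.10082882050501811 0.06991796007408645 [128.8769 250.1689]
tray [0.4133 0.3025] 28.67261801251152 0.05768861634768715 0.05005683494409428 [155.3869 241.3215]
t 13.2 at [ 4.206000e-01  3.098000e-01  1.077000e-01 -1.517277e+02] w 0.60 F [ 0.4  0.4 -0.3] g 0
[ 5.102e-01 -2.480e-02  1.000e-01  1.940e+02] -> x 0.159 y -0.674 z 0.015 roll 0.079  rows 8.3
```

Two weights are in the tray. Next is the third, at (0.510,-0.025), yaw 194.

Emit:
servo_tool:
  targets:
    - {"hand": -0.4, "x": 0.159, "y": -0.674, "z": 0.015, "roll": 0.079}
    - {"hand": -0.4, "x": 0.159, "y": -0.674, "z": 0.015, "roll": 0.079}
    - {"hand": -0.4, "x": 0.159, "y": -0.674, "z": 0.015, "roll": 0.079}
    - {"hand": -0.4, "x": 0.159, "y": -0.674, "z": 0.015, "roll": 0.079}
    - {"hand": -0.4, "x": 0.159, "y": -0.674, "z": 0.015, "roll": 0.079}
    - {"hand": -0.4, "x": 0.159, "y": -0.674, "z": 0.015, "roll": 0.079}
    - {"hand": -0.4, "x": 0.159, "y": -0.674, "z": 0.015, "roll": 0.079}
    - {"hand": -0.4, "x": 0.159, "y": -0.674, "z": 0.015, "roll": 0.079}
    - {"hand": -0.4, "x": 0.159, "y": -0.674, "z": 0.015, "roll": 0.079}
    - {"hand": -0.4, "x": 0.159, "y": -0.674, "z": 0.015, "roll": 0.079}

```text
time: 14.05
tool_pos: [0.5072, -0.0298, 0.0948]
tcp_rot: [0.377, -3.118, 0.001]
wrist_force: [0.0, 0.9, 0.1]
width: 0.698
grip_force: 0.0
```

```bash
python3 - <<'E'
from p import *
chain([(.5102,-.0245,.006,194)])
E
```

```text
t 14.1 at [ 5.072000e-01 -2.980000e-02  9.480000e-02 -1.662143e+02] w 0.70 F [0.  0.9 0.1] g 0
[ 5.102e-01 -2.450e-02  6.000e-03  1.940e+02] -> x -0.008 y 0.009 z 0.178 roll -0.001  rows 2.1
```

Emit:
servo_tool:
  targets:
    - {"hand": -0.4, "x": -0.006, "y": 0.007, "z": 0.08, "roll": 0}
    - {"hand": -0.4, "x": -0.006, "y": 0.007, "z": 0.15, "roll": 0}
    - {"hand": -0.4, "x": -0.006, "y": 0.007, "z": 0.176, "roll": 0}
    - {"hand": -0.4, "x": -0.006, "y": 0.007, "z": 0.178, "roll": 0}
    - {"hand": 1, "x": -0.006, "y": 0.007, "z": 0.178, "roll": 0}
    - {"hand": 1, "x": -0.006, "y": 0.007, "z": 0.178, "roll": 0}
    - {"hand": 1, "x": -0.006, "y": 0.007, "z": 0.178, "roll": 0}
    - {"hand": 1, "x": -0.006, "y": 0.007, "z": 0.178, "roll": 0}
    - {"hand": 1, "x": -0.006, "y": 0.007, "z": 0.178, "roll": 0}
    - {"hand": 1, "x": -0.006, "y": 0.007, "z": 0.178, "roll": 0}

```text
time: 14.88
tool_pos: [0.5096, -0.0226, 0.0072]
tcp_rot: [-0.384, 3.117, -0.0]
wrist_force: [-0.7, -0.1, -3.0]
width: 0.453
grip_force: 61.4
```

Emit:
servo_tool:
  targets:
    - {"hand": 1, "x": 0, "y": 0, "z": -0.04, "roll": 0}
    - {"hand": 1, "x": 0, "y": 0, "z": -0.1, "roll": 0}
    - {"hand": 1, "x": 0, "y": 0, "z": -0.16, "roll": 0}
    - {"hand": 1, "x": 0, "y": 0, "z": -0.185, "roll": 0}
    - {"hand": 1, "x": 0, "y": 0, "z": -0.185, "roll": 0}

```text
time: 15.3
tool_pos: [0.5127, -0.023, 0.1036]
tcp_rot: [-0.383, 3.109, -0.003]
wrist_force: [1.0, -0.4, -2.5]
width: 0.457
grip_force: 61.7
```

```bash
python3 - <<'E'
from p import *
T=local(*TRAY,-.005,-.075)
chain([(*T,.10,208.2)])
E
```

```text
t 15.3 at [ 5.127000e-01 -2.300000e-02  1.036000e-01 -1.659644e+02] w 0.46 F [ 1.  -0.4 -2.5] g 62
[4.527e-01 2.410e-01 1.000e-01 2.082e+02] -> x -0.012 y 0.541 z 0.007 roll -0.079  rows 6.5
```

Emit:
servo_tool:
  targets:
    - {"hand": 1, "x": 0, "y": 0.06, "z": 0, "roll": -0.01}
    - {"hand": 1, "x": -0.002, "y": 0.13, "z": 0, "roll": -0.02}
    - {"hand": 1, "x": -0.004, "y": 0.2, "z": 0, "roll": -0.03}
    - {"hand": 1, "x": -0.006, "y": 0.27, "z": 0, "roll": -0.04}
    - {"hand": 1, "x": -0.008, "y": 0.34, "z": 0, "roll": -0.05}
    - {"hand": 1, "x": -0.01, "y": 0.41, "z": 0, "roll": -0.06}
    - {"hand": 1, "x": -0.012, "y": 0.48, "z": 0, "roll": -0.07}
    - {"hand": 1, "x": -0.012, "y": 0.53, "z": 0, "roll": -0.079}
    - {"hand": 1, "x": -0.012, "y": 0.541, "z": 0, "roll": -0.079}
    - {"hand": 1, "x": -0.012, "y": 0.541, "z": 0, "roll": -0.079}

```text
time: 16.13
tool_pos: [0.4479, 0.2424, 0.0977]
tcp_rot: [0.771, -3.043, 0.0]
wrist_force: [-0.3, 0.2, -2.8]
width: 0.45
grip_force: 62.0
```

```bash
python3 - <<'E'
from p import *
T=local(*TRAY,-.005,-.075)
chain([(*T,.012,208.2)])
E
```

```text
t 16.1 at [ 4.479000e-01  2.424000e-01  9.770000e-02 -1.515702e+02] w 0.45 F [-0.3  0.2 -2.8] g 62
[4.527e-01 2.410e-01 1.200e-02 2.082e+02] -> x -0.007 y -0.007 z 0.171 roll 0.001  rows 2.1
```

Emit:
servo_tool:
  targets:
    - {"hand": 1, "x": -0.006, "y": -0.005, "z": 0.07, "roll": 0}
    - {"hand": 1, "x": -0.006, "y": -0.005, "z": 0.14, "roll": 0}
    - {"hand": 1, "x": -0.006, "y": -0.005, "z": 0.17, "roll": 0}
    - {"hand": 1, "x": -0.006, "y": -0.005, "z": 0.172, "roll": 0}
    - {"hand": 1, "x": -0.006, "y": -0.005, "z": 0.172, "roll": 0}

```text
time: 16.55
tool_pos: [0.4522, 0.2386, 0.0114]
tcp_rot: [0.764, -3.044, 0.002]
wrist_force: [0.5, 0.8, -2.6]
width: 0.457
grip_force: 64.4
```

Emit:
servo_tool:
  targets:
    - {"hand": -0.2, "x": 0, "y": 0, "z": 0, "roll": 0}
    - {"hand": -0.2, "x": 0, "y": 0, "z": 0, "roll": 0}
    - {"hand": -0.2, "x": 0, "y": 0, "z": 0, "roll": 0}
    - {"hand": -0.2, "x": 0, "y": 0, "z": 0, "roll": 0}
    - {"hand": -0.2, "x": 0, "y": 0, "z": -0.05, "roll": 0}
    - {"hand": -0.2, "x": 0, "y": 0, "z": -0.13, "roll": 0}
    - {"hand": -0.2, "x": 0, "y": 0, "z": -0.2, "roll": 0}
    - {"hand": -0.2, "x": 0, "y": 0, "z": -0.24, "roll": 0}
    - {"hand": -0.2, "x": 0, "y": 0, "z": -0.24, "roll": 0}

```text
time: 17.3
tool_pos: [0.4575, 0.2425, 0.14]
tcp_rot: [-0.764, 3.035, 0.004]
wrist_force: [0.6, 1.0, 0.0]
width: 0.6
grip_force: 0.0
```

```bash
python3 see.py a3; python3 - <<'E'
from p import *
t=cv2.imread("pics/a3.png"); crop(t,80,130,330,300,3.2,"pics/c3.png")
chain([(.5085,.3527,.14,118),(.5085,.3527,.056,118)])
E
```

```text
mat [ 0.421  -0.1046] -13.664859552101888 0.06583365335795441 0.041607882178551575 [293.873 237.671]
mat [ 0.4222 -0.0126] 11.225762135339892 0.06529252435898474 0.041717114134758065 [262.4484 237.5298]
mat [ 0.5102 -0.1167] -20.626974589524508 0.07057415635313509 0.04265448791609562 [297.6273 207.2966]
tray [0.3719 0.3663] 42.96076275318413 0.09370405903703964 0.04823583560760307 [133.8784 255.5594]
tray [0.4495 0.236 ] 29.21638990688146 0.05870224093267473 0.0473591560349113 [177.8875 228.8652]
tray [0.4328 0.3112] 23.581405697683067 0.10195211965890658 0.053653302884594384 [152.5974 234.7547]
t 17.4 at [ 4.559000e-01  2.418000e-01  1.373000e-01 -1.517249e+02] w 0.60 F [ 0.1 -0.4  0. ] g 0
[  0.5085   0.3527   0.14   118.    ] -> x -0.198 y 0.146 z -0.005 roll 0.502  rows 12.6
[5.085e-01 3.527e-01 5.600e-02 1.180e+02] -> x 0.000 y 0.000 z 0.168 roll 0.000  rows 2.0
```

View pics/c3.png

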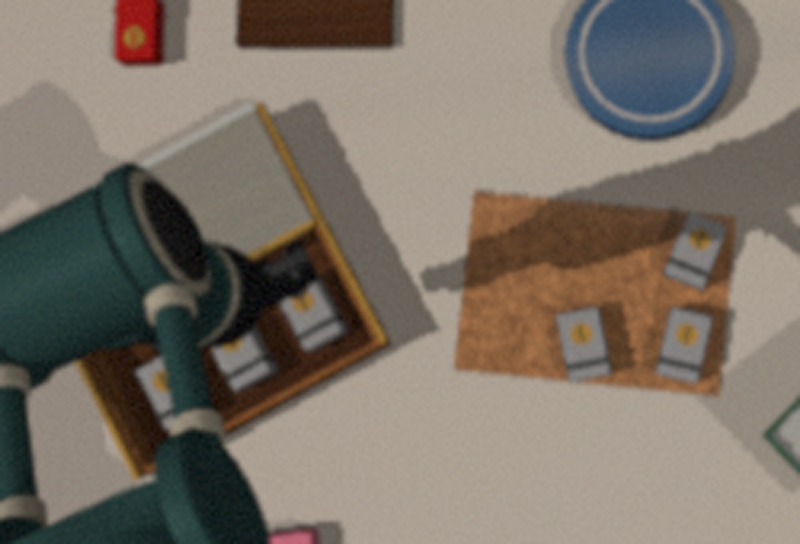

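The picture shows three weights lying flat in the well at crop (160,385), (245,355) and (315,310), with three left on the mat. Now I'll close the cover.

Emit:
servo_tool:
  targets:
    - {"hand": -0.2, "x": -0.198, "y": 0.146, "z": 0, "roll": 0.5}
    - {"hand": -0.2, "x": -0.198, "y": 0.146, "z": 0, "roll": 0.5}
    - {"hand": -0.2, "x": -0.198, "y": 0.146, "z": 0, "roll": 0.5}
    - {"hand": -0.2, "x": -0.198, "y": 0.146, "z": 0, "roll": 0.5}
    - {"hand": -0.2, "x": -0.198, "y": 0.146, "z": 0, "roll": 0.5}
    - {"hand": -0.2, "x": -0.198, "y": 0.146, "z": 0, "roll": 0.5}
    - {"hand": -0.2, "x": -0.198, "y": 0.146, "z": 0, "roll": 0.5}
    - {"hand": -0.2, "x": -0.198, "y": 0.146, "z": 0, "roll": 0.5}
    - {"hand": -0.2, "x": -0.198, "y": 0.146, "z": 0, "roll": 0.5}
    - {"hand": -0.2, "x": -0.198, "y": 0.146, "z": 0, "roll": 0.5}

```text
time: 18.18
tool_pos: [0.5047, 0.351, 0.1312]
tcp_rot: [-1.169, -2.914, 0.004]
wrist_force: [-0.2, 0.1, -0.8]
width: 0.601
grip_force: 0.0
```

```bash
python3 - <<'E'
from p import *
chain([(.5085,.3527,.14,118.2),(.5085,.3527,.056,118.2),(*local((.5085,.3527),28.2,-.12,0),.056,118.2)])
E
```

```text
t 18.2 at [5.047000e-01 3.510000e-01 1.312000e-01 1.363013e+02] w 0.60 F [-0.2  0.1 -0.8] g 0
[  0.5085   0.3527   0.14   118.2   ] -> x -0.003 y 0.008 z -0.018 roll 0.101  rows 2.5
[5.085e-01 3.527e-01 5.600e-02 1.182e+02] -> x 0.000 y 0.000 z 0.168 roll 0.000  rows 2.0
[4.027e-01 2.960e-01 5.600e-02 1.182e+02] -> x 0.000 y -0.240 z -0.000 roll 0.000  rows 2.9
```

Emit:
servo_tool:
  targets:
    - {"hand": -0.2, "x": -0.003, "y": 0.006, "z": 0, "roll": 0.1}
    - {"hand": -0.2, "x": -0.003, "y": 0.006, "z": 0, "roll": 0.1}
    - {"hand": -0.2, "x": -0.003, "y": 0.006, "z": 0, "roll": 0.1}
    - {"hand": -0.2, "x": -0.003, "y": 0.006, "z": 0, "roll": 0.1}
    - {"hand": -0.2, "x": -0.003, "y": 0.006, "z": 0.06, "roll": 0.1}
    - {"hand": -0.2, "x": -0.003, "y": 0.006, "z": 0.12, "roll": 0.1}
    - {"hand": -0.2, "x": -0.003, "y": 0.006, "z": 0.146, "roll": 0.1}
    - {"hand": -0.2, "x": -0.003, "y": 0.006, "z": 0.146, "roll": 0.1}

```text
time: 18.85
tool_pos: [0.5051, 0.3503, 0.0549]
tcp_rot: [-1.599, -2.699, 0.014]
wrist_force: [-1.0, -0.4, -1.7]
width: 0.601
grip_force: 0.0
```

Emit:
servo_tool:
  targets:
    - {"hand": 1, "x": 0, "y": 0, "z": 0, "roll": 0}
    - {"hand": 1, "x": 0, "y": 0, "z": 0, "roll": 0}
    - {"hand": 1, "x": 0, "y": 0, "z": 0, "roll": 0}
    - {"hand": 1, "x": 0, "y": 0, "z": 0, "roll": 0}
    - {"hand": 1, "x": 0, "y": 0, "z": 0, "roll": 0}
    - {"hand": 1, "x": 0, "y": 0, "z": 0, "roll": 0}
    - {"hand": 1, "x": 0, "y": 0, "z": 0, "roll": 0}
    - {"hand": 1, "x": 0, "y": 0, "z": 0, "roll": 0}
  grip_force: 30

```text
time: 19.52
tool_pos: [0.5085, 0.3526, 0.0621]
tcp_rot: [-1.603, -2.701, 0.001]
wrist_force: [-4.6, -2.6, 3.9]
width: 0.15
grip_force: 31.2
```

```bash
python3 - <<'E'
from p import *
s=bot.read_state()['tool_pos']
chain([(*local(s[:2],28.2,-.12,0),.056,118.2)])
E
```

```text
t 19.5 at [5.085000e-01 3.526000e-01 6.210000e-02 1.186396e+02] w 0.15 F [-4.6 -2.6  3.9] g 31
[4.028e-01 2.959e-01 5.600e-02 1.182e+02] -> x 0.002 y -0.240 z 0.012 roll 0.002  rows 2.9
```

Emit:
servo_tool:
  targets:
    - {"hand": 1, "x": 0, "y": -0.02, "z": 0, "roll": 0}
    - {"hand": 1, "x": 0, "y": -0.05, "z": 0, "roll": 0}
    - {"hand": 1, "x": 0.001, "y": -0.08, "z": 0, "roll": 0}
    - {"hand": 1, "x": 0.001, "y": -0.11, "z": 0, "roll": 0}
    - {"hand": 1, "x": 0.001, "y": -0.14, "z": 0, "roll": 0}
    - {"hand": 1, "x": 0.002, "y": -0.17, "z": 0, "roll": 0}
    - {"hand": 1, "x": 0.002, "y": -0.2, "z": 0, "roll": 0}
    - {"hand": 1, "x": 0.002, "y": -0.225, "z": 0, "roll": 0}
    - {"hand": 1, "x": 0.002, "y": -0.234, "z": 0, "roll": 0}
    - {"hand": 1, "x": 0.002, "y": -0.234, "z": 0, "roll": 0}

```text
time: 20.35
tool_pos: [0.4061, 0.2973, 0.062]
tcp_rot: [1.602, 2.701, 0.003]
wrist_force: [0.0, -3.4, 6.8]
width: 0.152
grip_force: 33.0
```

Emit:
servo_tool:
  targets:
    - {"hand": 1, "x": 0, "y": -0.008, "z": 0, "roll": 0}
    - {"hand": 1, "x": 0, "y": -0.012, "z": 0, "roll": 0}
    - {"hand": 1, "x": 0, "y": -0.016, "z": 0, "roll": 0}
    - {"hand": 1, "x": 0, "y": -0.016, "z": 0, "roll": 0}

```text
time: 20.68
tool_pos: [0.4005, 0.2944, 0.062]
tcp_rot: [1.601, 2.7, 0.005]
wrist_force: [1.4, -3.2, 6.9]
width: 0.155
grip_force: 33.2
```

Emit:
servo_tool:
  targets:
    - {"hand": 1, "x": 0, "y": -0.004, "z": 0, "roll": 0}
    - {"hand": 1, "x": 0, "y": -0.008, "z": 0, "roll": 0}
    - {"hand": 1, "x": 0, "y": -0.008, "z": 0, "roll": 0}

```text
time: 20.93
tool_pos: [0.3984, 0.2933, 0.0621]
tcp_rot: [1.6, 2.699, 0.01]
wrist_force: [5.0, 0.0, 1.4]
width: 0.151
grip_force: 32.5
```

Emit:
servo_tool:
  targets:
    - {"hand": 1, "x": 0, "y": -0.006, "z": 0, "roll": 0}
    - {"hand": 1, "x": 0, "y": -0.01, "z": 0, "roll": 0}
    - {"hand": 1, "x": 0, "y": -0.01, "z": 0, "roll": 0}

```text
time: 21.18
tool_pos: [0.3983, 0.2932, 0.0621]
tcp_rot: [1.597, 2.694, 0.025]
wrist_force: [19.2, 6.7, -14.5]
width: 0.159
grip_force: 31.2
```

Emit:
servo_tool:
  targets:
    - {"hand": 1, "x": 0, "y": 0.008, "z": 0, "roll": 0}
    - {"hand": 0.2, "x": 0, "y": 0.008, "z": 0, "roll": 0}
    - {"hand": 0.2, "x": 0, "y": 0.008, "z": 0, "roll": 0}
    - {"hand": 0.2, "x": 0, "y": 0.008, "z": 0, "roll": 0}
    - {"hand": 0.2, "x": 0, "y": 0.008, "z": 0, "roll": 0}
    - {"hand": 0.2, "x": 0, "y": 0.008, "z": -0.06, "roll": 0}
    - {"hand": 0.2, "x": 0, "y": 0.008, "z": -0.13, "roll": 0}
    - {"hand": 0.2, "x": 0, "y": 0.008, "z": -0.16, "roll": 0}
    - {"hand": 0.2, "x": 0, "y": 0.008, "z": -0.16, "roll": 0}

```text
time: 21.93
tool_pos: [0.3968, 0.2932, 0.1446]
tcp_rot: [1.601, 2.699, 0.012]
wrist_force: [0.5, 0.5, 0.1]
width: 0.4
grip_force: 0.0
```

```bash
python3 see.py a4;  python3 - <<'E'
from p import *
chain([(.45,.1,.12,140),(.421,-.1046,.1,166)])
E
```

```text
mat [ 0.421  -0.1046] -13.813779692068493 0.0657639763034194 0.041341178038838466 [293.8496 237.6705]
mat [ 0.4224 -0.0125] 11.83437973237514 0.06534811020921073 0.04176062348734131 [262.4261 237.4552]
mat [ 0.5104 -0.1166] -20.627000080380284 0.0707617764730397 0.04224574122356952 [297.5808 207.2215]
tray [0.3782 0.3926] 25.267724655389287 0.11716810998420064 0.05178469803662558 [125.1834 253.4727]
tray [0.4402 0.2794] -61.67358184729377 0.17026053326811214 0.11438950478747643 [163.3427 232.1656]
t 22.0 at [  0.3955   0.2923   0.1423 118.6596] w 0.40 F [-0.1 -0.4 -1.4] g 0
[4.5e-01 1.0e-01 1.2e-01 1.4e+02] -> x -0.390 y -0.089 z 0.045 roll -0.119  rows 4.8
[ 4.210e-01 -1.046e-01  1.000e-01  1.660e+02] -> x -0.219 y -0.351 z 0.040 roll -0.144  rows 5.0
```

Emit:
servo_tool:
  targets:
    - {"hand": -0.4, "x": -0.39, "y": -0.089, "z": 0.04, "roll": -0.119}
    - {"hand": -0.4, "x": -0.39, "y": -0.089, "z": 0.04, "roll": -0.119}
    - {"hand": -0.4, "x": -0.39, "y": -0.089, "z": 0.04, "roll": -0.119}
    - {"hand": -0.4, "x": -0.39, "y": -0.089, "z": 0.04, "roll": -0.119}
    - {"hand": -0.4, "x": -0.39, "y": -0.089, "z": 0.04, "roll": -0.119}
    - {"hand": -0.4, "x": -0.39, "y": -0.089, "z": 0.04, "roll": -0.119}

```text
time: 22.48
tool_pos: [0.4475, 0.0941, 0.1176]
tcp_rot: [-1.077, -2.949, 0.006]
wrist_force: [1.7, 0.9, -0.3]
width: 0.701
grip_force: 0.0
```

Emit:
servo_tool:
  targets:
    - {"hand": -0.4, "x": -0.219, "y": -0.351, "z": 0.04, "roll": -0.144}
    - {"hand": -0.4, "x": -0.219, "y": -0.351, "z": 0.04, "roll": -0.144}
    - {"hand": -0.4, "x": -0.219, "y": -0.351, "z": 0.04, "roll": -0.144}
    - {"hand": -0.4, "x": -0.219, "y": -0.351, "z": 0.04, "roll": -0.144}
    - {"hand": -0.4, "x": -0.219, "y": -0.351, "z": 0.04, "roll": -0.144}
    - {"hand": -0.4, "x": -0.219, "y": -0.351, "z": 0.04, "roll": -0.144}
    - {"hand": -0.4, "x": -0.219, "y": -0.351, "z": 0.04, "roll": -0.144}
    - {"hand": -0.4, "x": -0.219, "y": -0.351, "z": 0.04, "roll": -0.144}

```text
time: 23.15
tool_pos: [0.4184, -0.1063, 0.0985]
tcp_rot: [-0.389, -3.114, -0.002]
wrist_force: [0.7, 0.2, 0.5]
width: 0.701
grip_force: 0.0
```

```bash
python3 - <<'E'
from p import *
t=snap("top"); crop(t,80,150,215,285,4.4,"pics/c4.png")
chain([(.421,-.1046,.006,166)])
E
```

```text
t 23.2 at [ 4.188000e-01 -1.056000e-01  9.880000e-02  1.658751e+02] w 0.70 F [-0.6  0.3  0.7] g 0
[ 4.210e-01 -1.046e-01  6.000e-03  1.660e+02] -> x -0.004 y 0.003 z 0.186 roll -0.001  rows 2.2
```

View pics/c4.png

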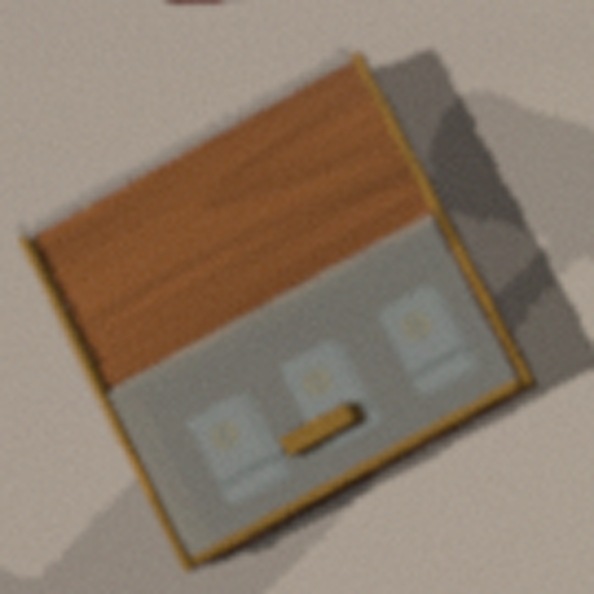

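The cover is fully shut: its brass near edge is flush with the tray front, and three weights show through the glass at crop (230,440), (320,385) and (430,335). Now the chute weight.

Emit:
servo_tool:
  targets:
    - {"hand": -0.4, "x": -0.004, "y": 0.003, "z": 0.08, "roll": 0}
    - {"hand": -0.4, "x": -0.004, "y": 0.003, "z": 0.15, "roll": 0}
    - {"hand": -0.4, "x": -0.004, "y": 0.003, "z": 0.185, "roll": 0}
    - {"hand": -0.4, "x": -0.004, "y": 0.003, "z": 0.186, "roll": 0}
    - {"hand": 1, "x": -0.004, "y": 0.003, "z": 0.186, "roll": 0}
    - {"hand": 1, "x": -0.004, "y": 0.003, "z": 0.186, "roll": 0}
    - {"hand": 1, "x": -0.004, "y": 0.003, "z": 0.186, "roll": 0}
    - {"hand": 1, "x": -0.004, "y": 0.003, "z": 0.186, "roll": 0}
    - {"hand": 1, "x": -0.004, "y": 0.003, "z": 0.186, "roll": 0}
    - {"hand": 1, "x": -0.004, "y": 0.003, "z": 0.186, "roll": 0}
  grip_force: 60

```text
time: 24.03
tool_pos: [0.4229, -0.1051, 0.0078]
tcp_rot: [0.383, 3.117, -0.0]
wrist_force: [0.5, 0.4, -1.8]
width: 0.455
grip_force: 61.3
```

Emit:
servo_tool:
  targets:
    - {"hand": 1, "x": 0, "y": 0, "z": -0.04, "roll": 0}
    - {"hand": 1, "x": 0, "y": 0, "z": -0.1, "roll": 0}
    - {"hand": 1, "x": 0, "y": 0, "z": -0.17, "roll": 0}
    - {"hand": 1, "x": 0, "y": 0, "z": -0.24, "roll": 0}
    - {"hand": 1, "x": 0, "y": 0, "z": -0.29, "roll": 0}
    - {"hand": 1, "x": 0, "y": 0, "z": -0.29, "roll": 0}

```text
time: 24.53
tool_pos: [0.4269, -0.1065, 0.1587]
tcp_rot: [0.382, 3.106, -0.003]
wrist_force: [1.9, -1.5, -3.4]
width: 0.456
grip_force: 62.4
```

```bash
python3 - <<'E'
from p import *
chain([(.3585,-.2725,.15,133.3),(.3585,-.2725,.081,133.3)])
E
```

```text
t 24.5 at [ 4.269000e-01 -1.065000e-01  1.587000e-01  1.659681e+02] w 0.46 F [ 1.9 -1.5 -3.4] g 62
[  0.3585  -0.2725   0.15   133.3   ] -> x 0.052 y -0.355 z 0.017 roll 0.181  rows 4.6
[ 3.585e-01 -2.725e-01  8.100e-02  1.333e+02] -> x 0.000 y 0.000 z 0.138 roll 0.000  rows 1.7
```

Emit:
servo_tool:
  targets:
    - {"hand": 1, "x": 0.008, "y": -0.05, "z": 0, "roll": 0.03}
    - {"hand": 1, "x": 0.018, "y": -0.11, "z": 0, "roll": 0.06}
    - {"hand": 1, "x": 0.027, "y": -0.17, "z": 0, "roll": 0.09}
    - {"hand": 1, "x": 0.036, "y": -0.23, "z": 0, "roll": 0.12}
    - {"hand": 1, "x": 0.045, "y": -0.29, "z": 0, "roll": 0.15}
    - {"hand": 1, "x": 0.05, "y": -0.335, "z": 0, "roll": 0.18}
    - {"hand": 1, "x": 0.052, "y": -0.355, "z": 0, "roll": 0.181}
    - {"hand": 1, "x": 0.052, "y": -0.355, "z": 0, "roll": 0.181}
    - {"hand": 1, "x": 0.052, "y": -0.355, "z": 0, "roll": 0.181}

```text
time: 25.28
tool_pos: [0.3535, -0.2704, 0.1509]
tcp_rot: [-1.242, -2.883, -0.002]
wrist_force: [0.6, 0.6, -3.6]
width: 0.452
grip_force: 62.5
```

```bash
python3 - <<'E'
from p import *
chain([(.3585,-.2725,.084,133.3)])
t=snap("side"); cv2.imwrite("pics/s5.png",t); a=cv2.resize(t[120:230,250:380],None,fx=4,fy=4,interpolation=cv2.INTER_CUBIC); cv2.imwrite("pics/c5.png",a)
E
```

```text
t 25.3 at [  0.3535  -0.2704   0.1509 133.3959] w 0.45 F [ 0.6  0.6 -3.6] g 63
[ 3.585e-01 -2.725e-01  8.400e-02  1.333e+02] -> x -0.010 y 0.004 z 0.134 roll 0.001  rows 1.6
```

View pics/c5.png

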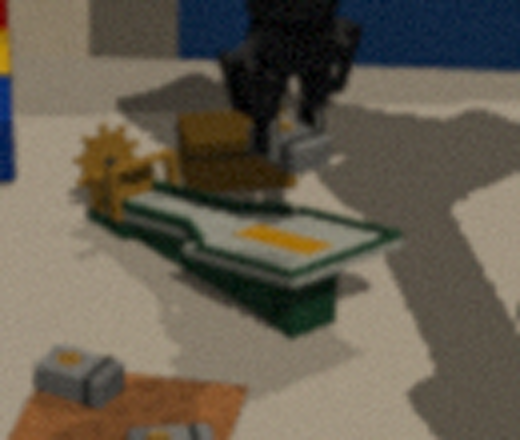

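The side view shows the weight held above the deck, with the yellow stripe at crop (282,240) and the bridge at (150,165). Lowering until it makes contact.

Emit:
servo_tool:
  targets:
    - {"hand": 1, "x": -0.008, "y": 0.003, "z": 0.06, "roll": 0}
    - {"hand": 1, "x": -0.008, "y": 0.003, "z": 0.11, "roll": 0}
    - {"hand": 1, "x": -0.008, "y": 0.003, "z": 0.13, "roll": 0}
    - {"hand": 1, "x": -0.008, "y": 0.003, "z": 0.134, "roll": 0}
    - {"hand": 1, "x": -0.008, "y": 0.003, "z": 0.134, "roll": 0}

```text
time: 25.75
tool_pos: [0.3577, -0.2715, 0.0843]
tcp_rot: [-1.239, -2.884, -0.001]
wrist_force: [0.3, -0.5, -3.8]
width: 0.452
grip_force: 62.4
```

Emit:
servo_tool:
  targets:
    - {"hand": 1, "x": 0, "y": 0, "z": 0.006, "roll": 0}
    - {"hand": 1, "x": 0, "y": 0, "z": 0.008, "roll": 0}
    - {"hand": 1, "x": 0, "y": 0, "z": 0.008, "roll": 0}

```text
time: 26.0
tool_pos: [0.3588, -0.2733, 0.0822]
tcp_rot: [1.241, 2.884, -0.001]
wrist_force: [-1.0, -0.4, -3.8]
width: 0.451
grip_force: 62.4
```

Emit:
servo_tool:
  targets:
    - {"hand": 1, "x": 0, "y": 0, "z": 0.006, "roll": 0}
    - {"hand": 1, "x": 0, "y": 0, "z": 0.006, "roll": 0}
    - {"hand": 1, "x": 0, "y": 0, "z": 0.006, "roll": 0}

```text
time: 26.25
tool_pos: [0.3593, -0.274, 0.0798]
tcp_rot: [1.241, 2.882, -0.001]
wrist_force: [0.2, -0.1, 3.8]
width: 0.455
grip_force: 63.6
```

Emit:
servo_tool:
  targets:
    - {"hand": 1, "x": 0, "y": 0, "z": 0.005, "roll": 0}
    - {"hand": 1, "x": 0, "y": 0, "z": 0.005, "roll": 0}
    - {"hand": 1, "x": 0, "y": 0, "z": 0.005, "roll": 0}

```text
time: 26.5
tool_pos: [0.36, -0.2747, 0.0783]
tcp_rot: [1.24, 2.881, -0.003]
wrist_force: [-1.2, 0.2, 10.1]
width: 0.454
grip_force: 64.8
```

Emit:
servo_tool:
  targets:
    - {"hand": -0.15, "x": 0, "y": 0, "z": 0, "roll": 0}
    - {"hand": -0.15, "x": 0, "y": 0, "z": 0, "roll": 0}
    - {"hand": -0.15, "x": 0, "y": 0, "z": 0, "roll": 0}
    - {"hand": -0.15, "x": 0, "y": 0, "z": 0, "roll": 0}
    - {"hand": -0.15, "x": 0, "y": 0, "z": -0.03, "roll": 0}
    - {"hand": -0.15, "x": 0, "y": 0, "z": -0.1, "roll": 0}
    - {"hand": -0.15, "x": 0, "y": 0, "z": -0.18, "roll": 0}
    - {"hand": -0.15, "x": 0, "y": 0, "z": -0.18, "roll": 0}

```text
time: 27.17
tool_pos: [0.362, -0.2762, 0.1731]
tcp_rot: [1.238, 2.874, -0.006]
wrist_force: [1.6, -0.8, 0.3]
width: 0.572
grip_force: 0.0
```

```bash
python3 - <<'E'
from p import *
t=snap("side"); cv2.imwrite("pics/s6.png",t); u=snap("top"); cv2.imwrite("pics/t6.png",u)
a=cv2.resize(t[140:220,260:370],(440,320)); b=cv2.resize(u[190:300,310:430],(350,320)); cv2.imwrite("pics/c6.png",np.hstack([a,b]))
chain([])
E
```

```text
t 27.3 at [  0.3594  -0.274    0.1678 133.4035] w 0.57 F [-0.8  0.5 -0.3] g 0
```

View pics/c6.png

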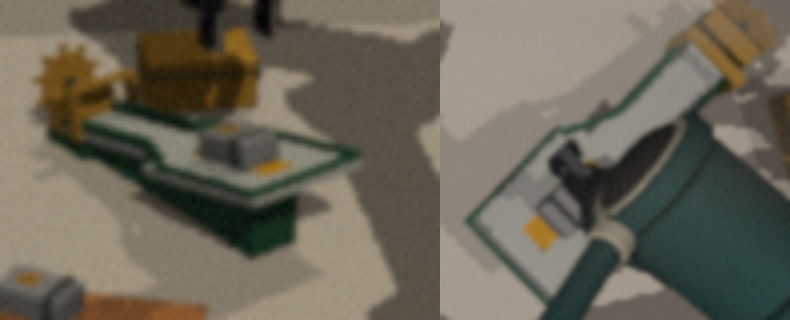

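The weight is down and released on the deck, flat at about bed x −220 and aligned with the chute, with stripe showing uphill of it. Next I shut the fingers and go behind it.

```bash
python3 - <<'E'
from p import *
D=np.array([.3585,-.2725]); a=np.radians(-46.7)
def bed(x,h): return (*(D+(x+.225)*np.cos(.2)*np.array([np.cos(a),np.sin(a)])),.025-x*np.sin(.2)+h,133.3)
b=bed(-.278,.009)
chain([(b[0],b[1],.13,133.3),b,bed(-.2,.009),bed(-.11,.009),bed(-.08,.009)])
E
```

```text
t 27.3 at [  0.3594  -0.274    0.1678 133.4035] w 0.57 F [-0.8  0.5 -0.3] g 0
[ 3.229e-01 -2.347e-01  1.300e-01  1.333e+02] -> x 0.107 y 0.001 z 0.076 roll 0.001  rows 1.6
[ 3.229e-01 -2.347e-01  8.920e-02  1.333e+02] -> x 0.000 y 0.000 z 0.082 roll 0.000  rows 1.0
[ 3.753e-01 -2.903e-01  7.370e-02  1.333e+02] -> x -0.153 y -0.000 z 0.031 roll 0.000  rows 1.9
[ 4.358e-01 -3.545e-01  5.590e-02  1.333e+02] -> x -0.176 y 0.000 z 0.036 roll 0.000  rows 2.2
[ 4.560e-01 -3.759e-01  4.990e-02  1.333e+02] -> x -0.059 y 0.000 z 0.012 roll 0.000  rows 0.7
```

Emit:
servo_tool:
  targets:
    - {"hand": 1, "x": 0.05, "y": 0, "z": 0, "roll": 0}
    - {"hand": 1, "x": 0.107, "y": 0, "z": 0, "roll": 0}
    - {"hand": 1, "x": 0.107, "y": 0, "z": 0.076, "roll": 0}
    - {"hand": 1, "x": 0.107, "y": 0, "z": 0.076, "roll": 0}
    - {"hand": 1, "x": 0.107, "y": 0, "z": 0.076, "roll": 0}
    - {"hand": 1, "x": 0.107, "y": 0, "z": 0.076, "roll": 0}
    - {"hand": 1, "x": 0.107, "y": 0, "z": 0.076, "roll": 0}
    - {"hand": 1, "x": 0.107, "y": 0, "z": 0.076, "roll": 0}
  grip_force: 20

```text
time: 27.93
tool_pos: [0.3222, -0.2348, 0.1284]
tcp_rot: [1.242, 2.885, -0.0]
wrist_force: [-0.4, -0.0, 0.3]
width: -0.001
grip_force: 0.0
```

```bash
python3 - <<'E'
from p import *
D=np.array([.3585,-.2725]); a=np.radians(-46.7)
def bed(x,h): return (*(D+(x+.225)*np.cos(.2)*np.array([np.cos(a),np.sin(a)])),.025-x*np.sin(.2)+h,133.3)
chain([bed(-.278,.009)])
E
```

```text
t 27.9 at [ 3.222000e-01 -2.348000e-01  1.284000e-01  1.333979e+02] w -0.00 F [-0.4 -0.   0.3] g 0
[ 3.229e-01 -2.347e-01  8.920e-02  1.333e+02] -> x -0.001 y 0.001 z 0.078 roll 0.001  rows 0.9
```

Emit:
servo_tool:
  targets:
    - {"hand": 1, "x": 0, "y": 0.001, "z": 0.04, "roll": 0}
    - {"hand": 1, "x": 0, "y": 0.001, "z": 0.074, "roll": 0}
    - {"hand": 1, "x": 0, "y": 0.001, "z": 0.076, "roll": 0}
    - {"hand": 1, "x": 0, "y": 0.001, "z": 0.076, "roll": 0}

```text
time: 28.27
tool_pos: [0.3213, -0.2334, 0.0892]
tcp_rot: [-1.242, -2.883, -0.001]
wrist_force: [-0.5, 0.3, -0.2]
width: -0.002
grip_force: 0.0
```

Emit:
servo_tool:
  targets:
    - {"hand": 1, "x": -0.02, "y": 0, "z": 0.004, "roll": 0}
    - {"hand": 1, "x": -0.035, "y": 0, "z": 0.007, "roll": 0}
    - {"hand": 1, "x": -0.05, "y": 0, "z": 0.01, "roll": 0}
    - {"hand": 1, "x": -0.065, "y": 0, "z": 0.013, "roll": 0}
    - {"hand": 1, "x": -0.08, "y": 0, "z": 0.016, "roll": 0}
    - {"hand": 1, "x": -0.095, "y": 0, "z": 0.019, "roll": 0}
    - {"hand": 1, "x": -0.11, "y": 0, "z": 0.022, "roll": 0}
    - {"hand": 1, "x": -0.125, "y": 0, "z": 0.025, "roll": 0}
    - {"hand": 1, "x": -0.14, "y": 0, "z": 0.028, "roll": 0}
    - {"hand": 1, "x": -0.15, "y": 0, "z": 0.03, "roll": 0}

```text
time: 29.1
tool_pos: [0.3739, -0.2889, 0.0744]
tcp_rot: [1.243, 2.885, -0.0]
wrist_force: [-1.5, 1.5, 1.1]
width: 0.001
grip_force: 1.1
```

```bash
python3 - <<'E'
from p import *
D=np.array([.3585,-.2725]); a=np.radians(-46.7)
def bed(x,h): return (*(D+(x+.225)*np.cos(.2)*np.array([np.cos(a),np.sin(a)])),.025-x*np.sin(.2)+h,133.3)
chain([bed(-.15,.009),bed(-.08,.009)])
t=snap("side"); cv2.imwrite("pics/s7.png",t); u=snap("top"); cv2.imwrite("pics/t7.png",u)
a=cv2.resize(t[140:220,260:370],(440,320)); b=cv2.resize(u[190:300,310:430],(350,320)); cv2.imwrite("pics/c7.png",np.hstack([a,b]))
E
```

```text
t 29.1 at [ 3.739000e-01 -2.889000e-01  7.440000e-02  1.333996e+02] w 0.00 F [-1.5  1.5  1.1] g 1
[ 4.089e-01 -3.260e-01  6.380e-02  1.333e+02] -> x -0.102 y -0.000 z 0.021 roll 0.001  rows 1.2
[ 4.560e-01 -3.759e-01  4.990e-02  1.333e+02] -> x -0.137 y 0.000 z 0.028 roll 0.000  rows 1.7
```

View pics/c7.png

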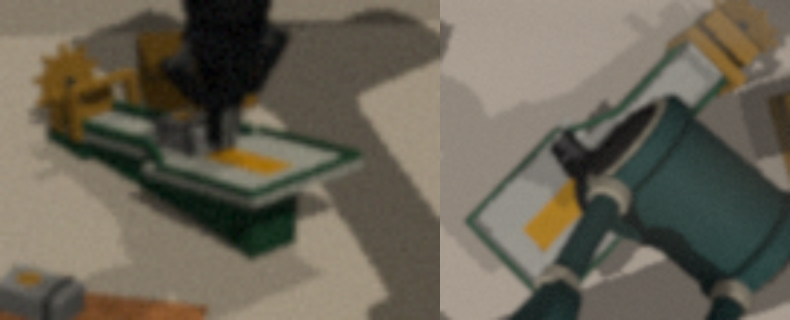

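The weight is moving downhill in front of the fingers with a push force of about 2 N and is straight in the chute. Continuing.

Emit:
servo_tool:
  targets:
    - {"hand": 1, "x": -0.012, "y": 0, "z": 0.002, "roll": 0}
    - {"hand": 1, "x": -0.024, "y": 0, "z": 0.005, "roll": 0}
    - {"hand": 1, "x": -0.036, "y": 0, "z": 0.007, "roll": 0}
    - {"hand": 1, "x": -0.048, "y": 0, "z": 0.01, "roll": 0}
    - {"hand": 1, "x": -0.06, "y": 0, "z": 0.012, "roll": 0}
    - {"hand": 1, "x": -0.072, "y": 0, "z": 0.015, "roll": 0}
    - {"hand": 1, "x": -0.084, "y": 0, "z": 0.017, "roll": 0}
    - {"hand": 1, "x": -0.096, "y": 0, "z": 0.02, "roll": 0}
    - {"hand": 1, "x": -0.108, "y": 0, "z": 0.022, "roll": 0}
    - {"hand": 1, "x": -0.12, "y": 0, "z": 0.024, "roll": 0}

```text
time: 30.03
tool_pos: [0.4148, -0.3321, 0.0624]
tcp_rot: [-1.242, -2.885, -0.0]
wrist_force: [-0.2, 1.1, 0.5]
width: -0.005
grip_force: 0.5
```

Emit:
servo_tool:
  targets:
    - {"hand": 1, "x": -0.012, "y": 0, "z": 0.002, "roll": 0}
    - {"hand": 1, "x": -0.024, "y": 0, "z": 0.005, "roll": 0}
    - {"hand": 1, "x": -0.036, "y": 0, "z": 0.007, "roll": 0}
    - {"hand": 1, "x": -0.048, "y": 0, "z": 0.01, "roll": 0}
    - {"hand": 1, "x": -0.06, "y": 0, "z": 0.012, "roll": 0}
    - {"hand": 1, "x": -0.072, "y": 0, "z": 0.015, "roll": 0}
    - {"hand": 1, "x": -0.084, "y": 0, "z": 0.017, "roll": 0}
    - {"hand": 1, "x": -0.096, "y": 0, "z": 0.02, "roll": 0}
    - {"hand": 1, "x": -0.1, "y": 0, "z": 0.021, "roll": 0}

```text
time: 30.78
tool_pos: [0.4496, -0.3689, 0.0521]
tcp_rot: [1.242, 2.885, -0.0]
wrist_force: [-1.5, 1.5, 1.9]
width: -0.001
grip_force: 0.9
```

```bash
python3 - <<'E'
from p import *
D=np.array([.3585,-.2725]); a=np.radians(-46.7)
def bed(x,h): return (*(D+(x+.225)*np.cos(.2)*np.array([np.cos(a),np.sin(a)])),.025-x*np.sin(.2)+h,133.3)
chain([bed(-.075,.009)])
t=snap("side"); cv2.imwrite("pics/s8.png",t); u=snap("top"); cv2.imwrite("pics/t8.png",u)
a=cv2.resize(t[140:220,260:370],(440,320)); b=cv2.resize(u[190:300,310:430],(350,320)); cv2.imwrite("pics/c8.png",np.hstack([a,b]))
E
```

```text
t 30.8 at [ 4.496000e-01 -3.689000e-01  5.210000e-02  1.334023e+02] w -0.00 F [-1.5  1.5  1.9] g 1
[ 4.593e-01 -3.795e-01  4.890e-02  1.333e+02] -> x -0.029 y -0.000 z 0.006 roll 0.001  rows 0.4
```

View pics/c8.png

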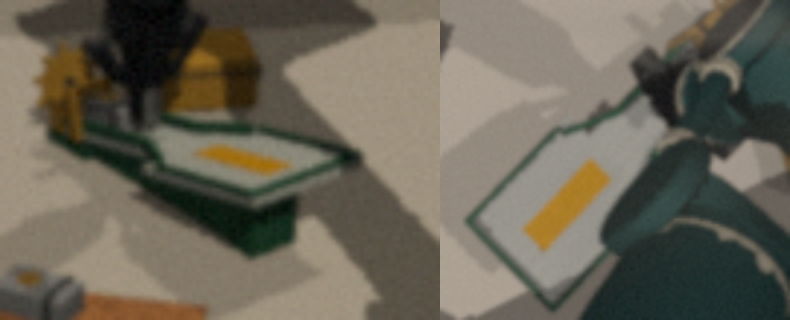

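The weight's nose is entering under the bridge at crop (105,110). Creeping to the stop now.

Emit:
servo_tool:
  targets:
    - {"hand": 1, "x": -0.008, "y": 0, "z": 0.002, "roll": 0}
    - {"hand": 1, "x": -0.016, "y": 0, "z": 0.003, "roll": 0}
    - {"hand": 1, "x": -0.022, "y": 0, "z": 0.005, "roll": 0}
    - {"hand": 1, "x": -0.024, "y": 0, "z": 0.005, "roll": 0}
    - {"hand": 1, "x": -0.024, "y": 0, "z": 0.005, "roll": 0}

```text
time: 31.3
tool_pos: [0.4573, -0.3771, 0.0495]
tcp_rot: [1.242, 2.885, -0.0]
wrist_force: [-0.4, -0.1, 0.9]
width: -0.001
grip_force: 0.0
```

Emit:
servo_tool:
  targets:
    - {"hand": 1, "x": -0.004, "y": 0, "z": 0.001, "roll": 0}
    - {"hand": 1, "x": -0.008, "y": 0, "z": 0.002, "roll": 0}
    - {"hand": 1, "x": -0.01, "y": 0, "z": 0.002, "roll": 0}
    - {"hand": 1, "x": -0.01, "y": 0, "z": 0.002, "roll": 0}

```text
time: 31.63
tool_pos: [0.4597, -0.3796, 0.0487]
tcp_rot: [-1.242, -2.883, -0.002]
wrist_force: [-3.5, 3.9, 5.1]
width: -0.004
grip_force: 3.1
```

Emit:
servo_tool:
  targets:
    - {"hand": 1, "x": -0.004, "y": 0, "z": 0.001, "roll": 0}
    - {"hand": 1, "x": -0.008, "y": 0, "z": 0.002, "roll": 0}
    - {"hand": 1, "x": -0.008, "y": 0, "z": 0.002, "roll": 0}

```text
time: 31.88
tool_pos: [0.4599, -0.3798, 0.0485]
tcp_rot: [-1.238, -2.876, -0.006]
wrist_force: [-12.5, 13.0, 19.7]
width: 0.004
grip_force: 10.8
```

Emit:
servo_tool:
  targets:
    - {"hand": 1, "x": 0.02, "y": 0, "z": -0.006, "roll": 0}
    - {"hand": 1, "x": 0.06, "y": 0, "z": -0.014, "roll": 0}
    - {"hand": 1, "x": 0.08, "y": 0, "z": -0.05, "roll": 0}
    - {"hand": 0.3, "x": 0.08, "y": 0, "z": -0.12, "roll": 0}
    - {"hand": -0.4, "x": 0.08, "y": 0, "z": -0.2, "roll": 0}
    - {"hand": -0.4, "x": 0.08, "y": 0, "z": -0.22, "roll": 0}
    - {"hand": -0.4, "x": 0.08, "y": 0, "z": -0.22, "roll": 0}

```text
time: 32.47
tool_pos: [0.4389, -0.3571, 0.1632]
tcp_rot: [1.238, 2.876, -0.006]
wrist_force: [0.5, -0.9, -0.1]
width: 0.564
grip_force: 0.0
```

```bash
python3 see.py a8 | grep mat; python3 - <<'E'
from p import *
chain([(.4222,-.0123,.12,191.3)])
E
```

```text
mat [ 0.4221 -0.0124] 10.944385479962278 0.06530070962465245 0.04157863530595393 [262.3846 237.5481]
mat [ 0.5103 -0.1171] -21.07013762729872 0.07105288593112871 0.04239302901318232 [297.7637 207.2551]
t 32.5 at [  0.4374  -0.3558   0.1603 133.4074] w 0.65 F [-0.2  0.4 -0.2] g 0
[ 4.222e-01 -1.230e-02  1.200e-01  1.913e+02] -> x 0.520 y 0.450 z 0.081 roll -0.322  rows 8.3
```

Emit:
servo_tool:
  targets:
    - {"hand": -0.4, "x": 0.52, "y": 0.45, "z": 0.06, "roll": -0.322}
    - {"hand": -0.4, "x": 0.52, "y": 0.45, "z": 0.06, "roll": -0.322}
    - {"hand": -0.4, "x": 0.52, "y": 0.45, "z": 0.06, "roll": -0.322}
    - {"hand": -0.4, "x": 0.52, "y": 0.45, "z": 0.06, "roll": -0.322}
    - {"hand": -0.4, "x": 0.52, "y": 0.45, "z": 0.06, "roll": -0.322}
    - {"hand": -0.4, "x": 0.52, "y": 0.45, "z": 0.06, "roll": -0.322}
    - {"hand": -0.4, "x": 0.52, "y": 0.45, "z": 0.06, "roll": -0.322}
    - {"hand": -0.4, "x": 0.52, "y": 0.45, "z": 0.06, "roll": -0.322}
    - {"hand": -0.4, "x": 0.52, "y": 0.45, "z": 0.06, "roll": -0.322}
    - {"hand": -0.4, "x": 0.52, "y": 0.45, "z": 0.06, "roll": -0.322}

```text
time: 33.35
tool_pos: [0.4183, -0.0077, 0.1251]
tcp_rot: [0.319, -3.121, -0.002]
wrist_force: [-0.6, -0.2, 0.4]
width: 0.697
grip_force: 0.0
```

```bash
python3 - <<'E'
from p import *
chain([(.4222,-.0123,.006,191.3)])
# chute weight: where is the disc / weight seen?
u=snap("top"); cv2.imwrite("pics/t9.png",u); t=snap("side")
a=cv2.resize(t[140:220,260:370],(440,320)); b=cv2.resize(u[190:300,310:430],(350,320)); cv2.imwrite("pics/c9.png",np.hstack([a,b]))
E
```

```text
t 33.4 at [ 4.183000e-01 -7.700000e-03  1.251000e-01 -1.683413e+02] w 0.70 F [-0.6 -0.2  0.4] g 0
[ 4.222e-01 -1.230e-02  6.000e-03  1.913e+02] -> x -0.006 y -0.011 z 0.238 roll 0.002  rows 2.9
```

Emit:
servo_tool:
  targets:
    - {"hand": -0.4, "x": -0.005, "y": -0.008, "z": 0.07, "roll": 0.002}
    - {"hand": -0.4, "x": -0.005, "y": -0.008, "z": 0.14, "roll": 0.002}
    - {"hand": -0.4, "x": -0.005, "y": -0.008, "z": 0.21, "roll": 0.002}
    - {"hand": -0.4, "x": -0.005, "y": -0.008, "z": 0.236, "roll": 0.002}
    - {"hand": -0.4, "x": -0.005, "y": -0.008, "z": 0.236, "roll": 0.002}
    - {"hand": 1, "x": -0.005, "y": -0.008, "z": 0.236, "roll": 0.002}
    - {"hand": 1, "x": -0.005, "y": -0.008, "z": 0.236, "roll": 0.002}
    - {"hand": 1, "x": -0.005, "y": -0.008, "z": 0.236, "roll": 0.002}
    - {"hand": 1, "x": -0.005, "y": -0.008, "z": 0.236, "roll": 0.002}
    - {"hand": 1, "x": -0.005, "y": -0.008, "z": 0.236, "roll": 0.002}
  grip_force: 60

```text
time: 34.28
tool_pos: [0.4245, -0.0143, 0.0105]
tcp_rot: [-0.301, 3.125, -0.001]
wrist_force: [-0.4, -1.1, -4.5]
width: 0.446
grip_force: 61.3
```

Emit:
servo_tool:
  targets:
    - {"hand": 1, "x": 0, "y": 0, "z": 0, "roll": 0}
    - {"hand": 1, "x": 0, "y": 0, "z": -0.04, "roll": 0}
    - {"hand": 1, "x": 0, "y": 0, "z": -0.1, "roll": 0}
    - {"hand": 1, "x": 0, "y": 0, "z": -0.16, "roll": 0}
    - {"hand": 1, "x": 0, "y": 0, "z": -0.185, "roll": 0}
    - {"hand": 1, "x": 0, "y": 0, "z": -0.185, "roll": 0}

```text
time: 34.78
tool_pos: [0.4271, -0.0143, 0.1062]
tcp_rot: [-0.301, 3.119, -0.003]
wrist_force: [1.3, 0.5, -2.4]
width: 0.451
grip_force: 61.9
```

```bash
python3 - <<'E'
from p import *
# turntable (.691,-.076): two slots at y +-.034, long axis along x
chain([(.691,-.042,.10,180)])
E
```

```text
t 34.8 at [ 4.271000e-01 -1.430000e-02  1.062000e-01 -1.689729e+02] w 0.45 F [ 1.3  0.5 -2.4] g 62
[ 6.91e-01 -4.20e-02  1.00e-01  1.80e+02] -> x -0.507 y -0.155 z 0.012 roll 0.061  rows 6.4
```

Emit:
servo_tool:
  targets:
    - {"hand": 1, "x": -0.05, "y": -0.015, "z": 0, "roll": 0.006}
    - {"hand": 1, "x": -0.12, "y": -0.037, "z": 0, "roll": 0.014}
    - {"hand": 1, "x": -0.19, "y": -0.058, "z": 0, "roll": 0.023}
    - {"hand": 1, "x": -0.26, "y": -0.08, "z": 0, "roll": 0.031}
    - {"hand": 1, "x": -0.33, "y": -0.1, "z": 0, "roll": 0.04}
    - {"hand": 1, "x": -0.4, "y": -0.122, "z": 0, "roll": 0.048}
    - {"hand": 1, "x": -0.46, "y": -0.14, "z": 0, "roll": 0.056}
    - {"hand": 1, "x": -0.5, "y": -0.153, "z": 0, "roll": 0.061}
    - {"hand": 1, "x": -0.507, "y": -0.155, "z": 0, "roll": 0.061}
    - {"hand": 1, "x": -0.507, "y": -0.155, "z": 0, "roll": 0.061}

```text
time: 35.62
tool_pos: [0.6875, -0.0418, 0.0997]
tcp_rot: [0.001, -3.139, -0.0]
wrist_force: [0.0, -0.3, -3.6]
width: 0.457
grip_force: 61.7
```

```bash
python3 - <<'E'
from p import *
chain([(.691,-.042,.040,180)])
E
```

```text
t 35.6 at [ 6.875000e-01 -4.180000e-02  9.970000e-02 -1.799613e+02] w 0.46 F [ 0.  -0.3 -3.6] g 62
[ 6.91e-01 -4.20e-02  4.00e-02  1.80e+02] -> x -0.007 y -0.000 z 0.119 roll 0.000  rows 1.4
```

Emit:
servo_tool:
  targets:
    - {"hand": 1, "x": -0.005, "y": 0, "z": 0.05, "roll": 0}
    - {"hand": 1, "x": -0.005, "y": 0, "z": 0.1, "roll": 0}
    - {"hand": 1, "x": -0.005, "y": 0, "z": 0.119, "roll": 0}
    - {"hand": 1, "x": -0.005, "y": 0, "z": 0.121, "roll": 0}
    - {"hand": 1, "x": -0.005, "y": 0, "z": 0.123, "roll": 0}
    - {"hand": 1, "x": -0.005, "y": 0, "z": 0.123, "roll": 0}

```text
time: 36.12
tool_pos: [0.6896, -0.0417, 0.041]
tcp_rot: [-0.001, 3.141, 0.0]
wrist_force: [0.2, -0.6, -3.1]
width: 0.452
grip_force: 62.8
```

Emit:
servo_tool:
  targets:
    - {"hand": -0.2, "x": 0, "y": 0, "z": 0, "roll": 0}
    - {"hand": -0.2, "x": 0, "y": 0, "z": 0, "roll": 0}
    - {"hand": -0.2, "x": 0, "y": 0, "z": 0, "roll": 0}
    - {"hand": -0.2, "x": 0, "y": 0, "z": 0, "roll": 0}
    - {"hand": -0.2, "x": 0, "y": 0, "z": -0.05, "roll": 0}
    - {"hand": -0.2, "x": 0, "y": 0, "z": -0.12, "roll": 0}
    - {"hand": -0.2, "x": 0, "y": 0, "z": -0.14, "roll": 0}
    - {"hand": -0.2, "x": 0, "y": 0, "z": -0.14, "roll": 0}

```text
time: 36.78
tool_pos: [0.6938, -0.0422, 0.1165]
tcp_rot: [-0.001, 3.132, -0.002]
wrist_force: [1.5, 0.2, 0.4]
width: 0.597
grip_force: 0.0
```

```bash
python3 see.py a9|grep mat; python3 - <<'E'
from p import *
chain([(.5085,-.1165,.1,159)])
E
```

```text
mat [ 0.5105 -0.1171] -20.4322415404299 0.07135205344176654 0.0429122740682352 [297.7437 207.2024]
t 36.8 at [ 6.920000e-01 -4.200000e-02  1.137000e-01 -1.799746e+02] w 0.60 F [ 0.1 -0.5 -0.5] g 0
[ 5.085e-01 -1.165e-01  1.000e-01  1.590e+02] -> x 0.367 y -0.149 z 0.027 roll 0.117  rows 4.8
```

Emit:
servo_tool:
  targets:
    - {"hand": -0.4, "x": 0.367, "y": -0.149, "z": 0.01, "roll": 0.117}
    - {"hand": -0.4, "x": 0.367, "y": -0.149, "z": 0.01, "roll": 0.117}
    - {"hand": -0.4, "x": 0.367, "y": -0.149, "z": 0.01, "roll": 0.117}
    - {"hand": -0.4, "x": 0.367, "y": -0.149, "z": 0.01, "roll": 0.117}
    - {"hand": -0.4, "x": 0.367, "y": -0.149, "z": 0.01, "roll": 0.117}
    - {"hand": -0.4, "x": 0.367, "y": -0.149, "z": 0.01, "roll": 0.117}
    - {"hand": -0.4, "x": 0.367, "y": -0.149, "z": 0.01, "roll": 0.117}

```text
time: 37.42
tool_pos: [0.5035, -0.1164, 0.1036]
tcp_rot: [-0.576, -3.085, -0.001]
wrist_force: [0.5, 0.7, -0.2]
width: 0.703
grip_force: 0.0
```

```bash
python3 - <<'E'
from p import *
chain([(.5085,-.1165,.006,159)])
E
```

```text
t 37.4 at [ 5.035000e-01 -1.164000e-01  1.036000e-01  1.588503e+02] w 0.70 F [ 0.5  0.7 -0.2] g 0
[ 5.085e-01 -1.165e-01  6.000e-03  1.590e+02] -> x -0.009 y 0.003 z 0.195 roll -0.001  rows 2.3
```

Emit:
servo_tool:
  targets:
    - {"hand": -0.4, "x": -0.008, "y": 0.002, "z": 0.08, "roll": 0}
    - {"hand": -0.4, "x": -0.008, "y": 0.002, "z": 0.15, "roll": 0}
    - {"hand": -0.4, "x": -0.008, "y": 0.002, "z": 0.193, "roll": 0}
    - {"hand": -0.4, "x": -0.008, "y": 0.002, "z": 0.195, "roll": 0}
    - {"hand": 1, "x": -0.008, "y": 0.002, "z": 0.195, "roll": 0}
    - {"hand": 1, "x": -0.008, "y": 0.002, "z": 0.195, "roll": 0}
    - {"hand": 1, "x": -0.008, "y": 0.002, "z": 0.195, "roll": 0}
    - {"hand": 1, "x": -0.008, "y": 0.002, "z": 0.195, "roll": 0}
    - {"hand": 1, "x": -0.008, "y": 0.002, "z": 0.195, "roll": 0}
    - {"hand": 1, "x": -0.008, "y": 0.002, "z": 0.195, "roll": 0}

```text
time: 38.25
tool_pos: [0.511, -0.117, 0.0089]
tcp_rot: [0.573, 3.087, -0.0]
wrist_force: [0.2, 0.2, -2.7]
width: 0.452
grip_force: 62.6
```

Emit:
servo_tool:
  targets:
    - {"hand": 1, "x": 0, "y": 0, "z": -0.04, "roll": 0}
    - {"hand": 1, "x": 0, "y": 0, "z": -0.1, "roll": 0}
    - {"hand": 1, "x": 0, "y": 0, "z": -0.16, "roll": 0}
    - {"hand": 1, "x": 0, "y": 0, "z": -0.2, "roll": 0}
    - {"hand": 1, "x": 0, "y": 0, "z": -0.2, "roll": 0}

```text
time: 38.67
tool_pos: [0.5147, -0.1181, 0.1139]
tcp_rot: [0.572, 3.078, -0.001]
wrist_force: [1.1, -0.5, -2.5]
width: 0.454
grip_force: 62.8
```

```bash
python3 - <<'E'
from p import *
chain([(.691,-.11,.11,180)])
E
```

```text
t 38.7 at [ 5.147000e-01 -1.181000e-01  1.139000e-01  1.589622e+02] w 0.45 F [ 1.1 -0.5 -2.5] g 63
[ 6.91e-01 -1.10e-01  1.10e-01  1.80e+02] -> x -0.323 y 0.142 z 0.008 roll -0.117  rows 4.2
```

Emit:
servo_tool:
  targets:
    - {"hand": 1, "x": -0.05, "y": 0.022, "z": 0, "roll": -0.018}
    - {"hand": 1, "x": -0.1, "y": 0.044, "z": 0, "roll": -0.036}
    - {"hand": 1, "x": -0.16, "y": 0.07, "z": 0, "roll": -0.06}
    - {"hand": 1, "x": -0.22, "y": 0.097, "z": 0, "roll": -0.08}
    - {"hand": 1, "x": -0.28, "y": 0.123, "z": 0, "roll": -0.1}
    - {"hand": 1, "x": -0.32, "y": 0.14, "z": 0, "roll": -0.117}
    - {"hand": 1, "x": -0.32, "y": 0.14, "z": 0, "roll": -0.117}
    - {"hand": 1, "x": -0.32, "y": 0.14, "z": 0, "roll": -0.117}

```text
time: 39.33
tool_pos: [0.6848, -0.1087, 0.1057]
tcp_rot: [0.001, -3.139, -0.001]
wrist_force: [-0.6, -0.3, -4.4]
width: 0.45
grip_force: 62.7
```

```bash
python3 - <<'E'
from p import *
chain([(.691,-.11,.0365,180)])
E
```

```text
t 39.3 at [ 6.848000e-01 -1.087000e-01  1.057000e-01 -1.799693e+02] w 0.45 F [-0.6 -0.3 -4.4] g 63
[ 6.91e-01 -1.10e-01  3.65e-02  1.80e+02] -> x -0.012 y -0.003 z 0.138 roll 0.000  rows 1.7
```

Emit:
servo_tool:
  targets:
    - {"hand": 1, "x": -0.01, "y": 0.002, "z": 0.05, "roll": 0}
    - {"hand": 1, "x": -0.01, "y": 0.002, "z": 0.11, "roll": 0}
    - {"hand": 1, "x": -0.01, "y": 0.002, "z": 0.134, "roll": 0}
    - {"hand": 1, "x": -0.01, "y": 0.002, "z": 0.138, "roll": 0}
    - {"hand": 1, "x": -0.01, "y": 0.002, "z": 0.138, "roll": 0}
    - {"hand": 1, "x": -0.01, "y": 0.002, "z": 0.138, "roll": 0}

```text
time: 39.83
tool_pos: [0.6893, -0.1081, 0.0392]
tcp_rot: [-0.0, -3.141, -0.0]
wrist_force: [0.4, -0.3, -2.8]
width: 0.449
grip_force: 64.2
```

Emit:
servo_tool:
  targets:
    - {"hand": -0.15, "x": 0, "y": 0, "z": 0, "roll": 0}
    - {"hand": -0.15, "x": 0, "y": 0, "z": 0, "roll": 0}
    - {"hand": -0.15, "x": 0, "y": 0, "z": 0, "roll": 0}
    - {"hand": -0.15, "x": 0, "y": 0, "z": 0, "roll": 0}
    - {"hand": -0.15, "x": 0, "y": 0, "z": -0.05, "roll": 0}
    - {"hand": -0.15, "x": 0, "y": 0, "z": -0.12, "roll": 0}
    - {"hand": -0.15, "x": 0, "y": 0, "z": -0.2, "roll": 0}
    - {"hand": -0.15, "x": 0, "y": 0, "z": -0.24, "roll": 0}
    - {"hand": -0.15, "x": 0, "y": 0, "z": -0.24, "roll": 0}

```text
time: 40.58
tool_pos: [0.6948, -0.1089, 0.1681]
tcp_rot: [-0.001, 3.128, -0.004]
wrist_force: [0.3, -0.4, 0.9]
width: 0.577
grip_force: 0.0
```

Emit:
servo_tool:
  targets:
    - {"hand": -0.15, "x": 0.38, "y": 0, "z": -0.1, "roll": 0}
    - {"hand": -0.15, "x": 0.38, "y": 0, "z": -0.1, "roll": 0}
    - {"hand": -0.15, "x": 0.38, "y": 0, "z": -0.1, "roll": 0}
    - {"hand": -0.15, "x": 0.38, "y": 0, "z": -0.1, "roll": 0}
    - {"hand": -0.15, "x": 0.38, "y": 0, "z": -0.1, "roll": 0}
    - {"hand": -0.15, "x": 0.38, "y": 0, "z": -0.1, "roll": 0}
    - {"hand": -0.15, "x": 0.38, "y": 0, "z": -0.1, "roll": 0}

```text
time: 41.17
tool_pos: [0.4992, -0.1082, 0.2099]
tcp_rot: [0.0, 3.139, -0.001]
wrist_force: [0.3, -0.2, 0.6]
width: 0.572
grip_force: 0.0
```

```bash
python3 see.py a10; python3 - <<'E'
from p import *
chain([])
u=snap("top"); t=snap("side")
A=lambda im,x0,y0,x1,y1:cv2.resize(im[y0:y1,x0:x1],(400,300),interpolation=cv2.INTER_CUBIC)
cv2.imwrite("pics/fin.png",np.vstack([np.hstack([A(u,320,180,440,270),A(t,255,140,335,200)]),np.hstack([A(u,230,100,350,190),A(u,80,160,220,265)])]))
E
```

```text
mat [ 0.5275 -0.0767] 84.8686160529573 0.1490239550962424 0.04287115079945667 [284.0098 201.5658]
tray [0.4227 0.3113] -61.71112110866471 0.2440943258372014 0.11513677173709956 [152.646  238.1857]
t 41.2 at [ 5.002000e-01 -1.082000e-01  2.096000e-01 -1.799969e+02] w 0.57 F [ 0.4  0.  -0.1] g 0
```

View pics/fin.png

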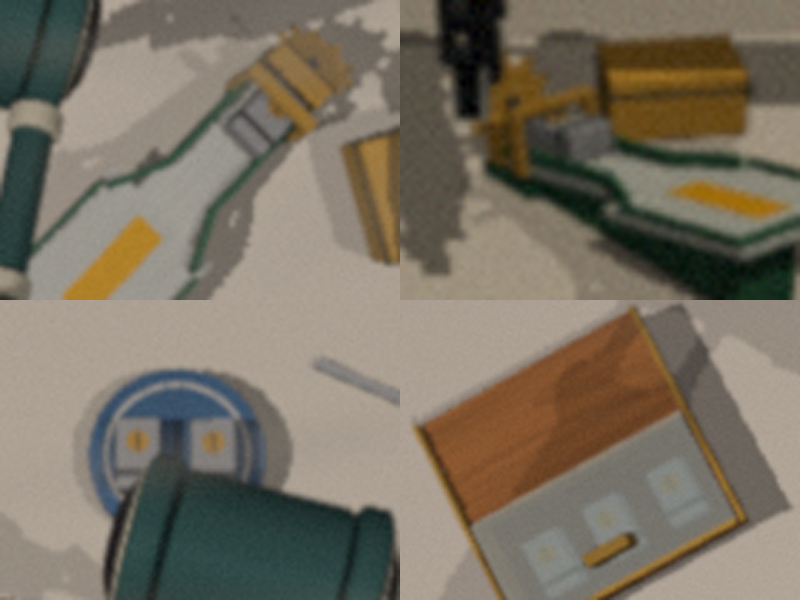

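The final view shows the chute weight under the bridge against the stop, two weights flat on the turntable, and the cover shut over three weights. Handing in.

```bash
python3 -c "
from workcell import ticket
print(ticket.finish_job())"
```

```text
the job is handed in; nothing more can be done
None
```

The job is handed in: three weights are in the tray with the cover fully shut, one rests against the brass stop in the chute, and the other two are on the turntable; I never touched the case back, rod or lock box, and the run took about 41 s of the 210 s allowed.

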